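# Ink bottles: tighten the caps, then into the box

## Task

Put the two ink bottles from the sloping stand away in the open wooden box. Either screw cap may have been left slack, plainly or only slightly, so feel each one and turn it clockwise until it is fully tight before its bottle leaves the stand. Then set the bottles down gently, upright on the floor of the box, each in its own bay, and leave the lid open and the other things on the desk where they are.

Things in the scene. Friction and masses are not known exactly. Their poses are not given: they have to be found in the camera images.
- bottle_1: Loose square amber-glass ink bottle with a round black ribbed screw cap, 100 to 165 g in all. Glass 44 x 44 mm, 38 mm high; cap 36 mm across, from 42 to 66 mm above the underside when tight. Origin: centre of the underside; z along its axis to the cap, x and y square to the glass sides. It starts in one of the stand's wells, which keeps it from turning with its cap.
- bottle_2: The second ink bottle, the same in every way as bottle_1 and standing in the stand's other well. Either bottle may be in either well.
- cap_1 (a joint): Screw cap of bottle_1, rad: 0 is fully tight, where it stops hard; positive is unscrewed, anticlockwise seen from the top of the cap. It starts anywhere from tight to 1.2 rad loose, turns with a light friction of 0.04 N m, stays where it is left and sinks 2 mm per rad as it is tightened.
- cap_2 (a joint): Screw cap of bottle_2, as cap_1.
- cap_1_top (a point): Centre of the flat top of bottle_1's cap. Its z axis is the cap's axis; it turns with the cap.
- cap_2_top (a point): Centre of the flat top of bottle_2's cap.
- stand: Fixed beech ink stand, 112 mm deep (x), 194 mm wide (y), about 80 mm high at the back. Origin: centre of its underside; -x is its front, towards the robot. Its block leans 28 degrees to the front: the axis of a bottle in it points along (-0.469, 0, 0.883) in the stand's frame. Two square wells of 47 mm, 84 mm apart along y, 22 mm deep along that axis; bottles are drawn out along it.
- well_left (a point): Middle of the floor of the stand's +y well; the origin of a bottle standing in it lies here, within 2 mm. Axes are the stand's, not leaning.
- well_right (a point): Middle of the floor of the stand's -y well.
- ink_box: Fixed dark wooden box standing open, 162 mm long (x), 78 mm wide (y), 40 mm high, walls, divider and floor 6 mm. Origin: centre of its underside. A divider across x, as high as the walls, makes two bays, each 72 x 66 mm inside and 34 mm deep. Its deep lid stands open along its -y side.
- bay_near (a point): Middle of the floor of the bay at the box's -x end.
- bay_far (a point): Middle of the floor of the bay at the box's +x end.
- ink_box_lid (a joint): The box's lid, rad: 0 closed, starts open at about 2.0, leaning back outwards. Its hinge runs along the box's -y top edge, 40 mm up; its upper edge stands about 112 mm above the desk, and it reaches 70 mm out beyond that side. It stays where it is put. Leave it open.
- paperweight_1: Green glass dome paperweight, 72 mm across, 42 mm high, loose. Origin: centre of its underside. Leave it.
- paperweight_2: Clear glass dome paperweight, the same size, loose. Leave it.
- note_dispenser: White sticky-note dispenser with a yellow pad, 98 x 94 x 47 mm, loose. Origin: centre of its underside. Leave it.
- pen_tray: Aluminium pen tray with pens, 85 x 240 x 18 mm, loose. Origin: centre of its underside. Leave it.
- mate_cup: Mate gourd with a metal straw, 76 mm across, 140 mm high with the straw, loose. Origin: centre of its underside. Leave it.
- typewriter_corner (a point): Front right corner (seen from the robot) of a fixed green portable typewriter, 19 mm above the desk; from here it reaches 320 mm to its +y side and 300 mm back in x. Keys in front, 140 mm high at the carriage, whose knob juts 22 mm out on this side, 245 mm back. Axes are the typewriter's.
Mind the look-alikes: they are no part of the job. Leave any green or purple look-alike of the bottle_1 alone.

How it is judged:
By the outcome, as a careful person would: the job done as asked, in the order asked, and still so for the second after the job is handed in, with the robot touching nothing.
It also fails if it takes over 58 s, if anything falls off the work surface, if the arm or the gripper's body presses on something with over 40 N, if the wrist force passes 120 N, or if a joint passes its speed limit or range.

## Robot

A 6-joint arm with a two-finger parallel gripper is mounted at the origin on the work surface. World frame = base frame: x ahead of the robot, y to its left, z up, the work surface at z = 0. Lengths are in m, angles in rad, forces in N, time in s.
With the tool pointing down it reaches from about 0.35 to 0.775 m from the base axis. Payload 7.3 kg.
Tool frame: the origin (TCP) lies at the very end of the fingers, on their centre line; the grasp point (between the pads) lies grip_point_offset behind it (grip_point_offset is the distance from the TCP to the grasp point, in m); z points along the fingers, y is the direction in which the jaws open and shut (so a half turn about z gives the same grasp; the last joint's range is limited). The gripper opens to 92 mm and grips with 3 to 60 N. Pads are 19 mm wide; open, the fingers measure 130 mm over their backs; the gripper's body (75 mm by 190 mm) begins 47 mm behind the grasp point.
Start: joints at [1.017, 0.342, 1.524, -0, 1.275, -0.146], TCP at [0.208, 0.482, 0.227] pointing down, gripper open.
Joint ranges: [-2.53, 2.53], [-0.77, 2.02], [0.04, 2.7], [-1, 4.14], [0.28, 2.66], [-3.11, 3.11]. Speed limits (rad/s): [2.57, 2.57, 3.14, 3.14, 3.14, 3.14].

## Interface

Orientations are given as [roll, pitch, yaw] about the fixed x, y, z axes, in that order (R = Rz(yaw) Ry(pitch) Rx(roll)).
In Python, from cell import * gives the robot as it stands.
- The arm moves only by the shell command python3 -m inch 'ROWS' [OPENING] [FORCE]. ROWS is JSON, a list that holds one entry, the list of rows, each a list of 4 numbers: the shift along the tool's x, y, z in mm, then the turn about the tool's z in rad. In form: [[[x, y, z, roll], ...]]. A call has 1 to 10 rows; each row shifts and turns the commanded pose from where the row before left it, along the tool's axes as they then stand; what a row does not reach is not made up. A row lasts 1/8 s, in which the tool goes at most 62.5 mm and 10.7 degrees, less where a joint would pass 70% of its speed; a pose out of reach is approached as far as the arm can. A call with a gripper value outside its range is refused whole. OPENING is the closure, from -1 (fully open) to 1 (shut), set as the call begins (- or left out, the last holds). The fingers move at their own pace and stop on an object; FORCE is the grip in N (left out, the last holds). Time passes only in rows, so rows that do not move let the fingers close. It gives the time, the measured TCP pose, the force and the opening at its end, in the units of the state.
- observe(): the state, without advancing time (a new reading comes with each control period).
- read_camera(name): name is "scene" or "top" or "wrist"; returns a dict with "img" (420x560x3 uint8, blue, green, red), "fx", "fy", "cx", "cy" (pixels), "k1" (the pictures are not rectified: a ray, as slopes to the right and down, at radius r is drawn at 1 + k1 r^2 times it, then the intrinsics apply), "eye" and "rotation" of the camera in the world; the wrist camera has in their place "T_tool_cam" (4x4, takes a point from camera to tool coordinates, whose origin is the TCP and whose axes are the flange's). Camera axes: x right, y down, z forward; pixel columns grow to the right and rows downward; lengths in m; the calibration is good to about 2 mm. A picture is of the moment at which its call begins: read the wrist's pose just before it. There is no depth.
- hand_in(): hands the job in, once; it reports no verdict.
Trained networks look in the newest picture that a camera, given by its name, has taken for a name from the list of things; names that differ only in an ending like _2 or _b are one class to them, and where a whole thing is asked for, a point or a joint stands for the part that bears it (a point fixed in the world has none). Each returns a list of dicts, best first, with "conf" (0 to 1); they miss things now and then, are a little off and sometimes report something else, mostly with a low value. They report only what shows in the picture. A call takes as long as a camera call. They do not tell look-alikes from the thing itself.
- boxes_of(camera, label): "at" ([row, column] in pixels, amid what is visible of it).
- place_of(camera, label): "at" ([row, column] in pixels: a listed point, or the origin of a listed thing).
The state is a dict: "time": time; "qpos": joint angles; "qvel": joint speeds; "joint_efforts": joint torques, N m; "tool_pos": TCP position; "tool_rot": TCP orientation; "contact_force": force on the tool from outside, world axes, zero at the start; "torque": the same for the moment, N m; "opening": finger opening in m.
Only numpy, scipy, OpenCV 4.12 (cv2) and the standard library are available. Lean on these libraries where they do the work, as an engineer would, in place of code of your own. Each camera call takes 0.05 s, during which the arm holds its last target. There are 200 camera calls.

## Working session

There is one attempt and no reset: what is moved stays moved. The work goes in short steps, Python scripts to look and compute and a shell command to move; the robot and the scene stay as the last step left them, time stands still between calls to the robot, and variables do not carry over. Pictures are saved under pics/ and viewed, about 8 in all and at most 12, crops included, and the job is handed in when it is done.

```bash
ls && mkdir -p pics
cat > h.py <<'E'
from cell import *
import numpy as np, cv2
from scipy.spatial.transform import Rotation as Ro
def toolT():
    o=observe(); T=np.eye(4); T[:3,:3]=Ro.from_euler('xyz',o['tool_rot']).as_matrix(); T[:3,3]=o['tool_pos']; return T
def campose(name,c,T=None):
    if name=='wrist':
        M=T@np.array(c['T_tool_cam']); return M[:3,3],M[:3,:3]
    return np.array(c['eye']),np.array(c['rotation'])
def ray(c,R,rc):
    K=np.array([[c['fx'],0,c['cx']],[0,c['fy'],c['cy']],[0,0,1.]])
    p=cv2.undistortPoints(np.array([[[rc[1],rc[0]]]],float),K,np.array([c['k1'],0,0,0.]))[0,0]
    d=R@np.array([p[0],p[1],1]); return d/np.linalg.norm(d)
def atz(eye,d,z): return eye+d*(z-eye[2])/d[2]
def proj(c,eye,R,P):
    q=R.T@(np.array(P)-eye); a,b=q[0]/q[2],q[1]/q[2]; s=1+c['k1']*(a*a+b*b)
    return np.array([c['cy']+c['fy']*b*s, c['cx']+c['fx']*a*s])
def tri(L):
    A=np.zeros((3,3));b=np.zeros(3)
    for e,d in L:
        M=np.eye(3)-np.outer(d,d);A+=M;b+=M@e
    P=np.linalg.solve(A,b); return P,[np.linalg.norm((np.eye(3)-np.outer(d,d))@(P-e)) for e,d in L]
E
python3 - <<'E'
from h import *
o=observe();print(o)
import cell;print([n for n in dir(cell) if n[0]!='_'])
try: print(grip_point_offset)
except Exception as e: print(e)
ims=[]
for n in ['scene','top']:
    c=read_camera(n); e,R=campose(n,c); ims.append(c['img']); cv2.imwrite(f'pics/{n}0.png',c['img'])
    print(n,np.round(e,3),c['fx'],c['k1'])
    for l in ['bottle_1','cap_1_top','well_left','well_right','stand','ink_box','bay_near','bay_far','ink_box_lid','typewriter_corner','mate_cup']:
        r=place_of(n,l) if 'lid' not in l else boxes_of(n,l)
        print(l,[(np.round(x['at'],1).tolist(),round(x['conf'],2),np.round(atz(e,ray(c,R,x['at']),0)[:2],3).tolist()) for x in r[:6]])
E
```

```text
pics
{'time': 0.0, 'qpos': array([ 1.01695425e+00,  3.42745832e-01,  1.52508005e+00, -2.81487194e-05,
        1.27540743e+00, -1.45962855e-01]), 'qvel': array([-0.00058831,  0.00065894, -0.00011937, -0.00164304,  0.00153466,
       -0.00191494]), 'joint_efforts': array([-6.71018061e-04, -4.31241095e+01, -2.44222122e+01,  7.16894190e-02,
        5.60329249e-02, -1.20564837e-04]), 'tool_pos': array([0.20798345, 0.48156515, 0.22601099]), 'tool_rot': array([-3.13996553e+00, -2.11995199e-04,  2.73372147e+00]), 'contact_force': array([ 0.13032869, -0.69886328, -0.11558587]), 'torque': array([ 0.05462938, -0.0319464 , -0.00890094]), 'opening': 0.0917284294960086}
['IKError', 'boxes_of', 'grip_point_offset', 'hand_in', 'observe', 'place_of', 'read_camera']
0.0188
scene [ 0.859 -0.55   1.123] 390.43851546897645 -0.08680790528582878Traceback (most recent call last):
  File "<stdin>", line 12, in <module>
  File "h.py", line 14, in atz
    def atz(eye,d,z): return eye+d*(z-eye[2])/d[2]
                                              ~^^^
IndexError: invalid index to scalar variable.
```

View pics/scene0.png

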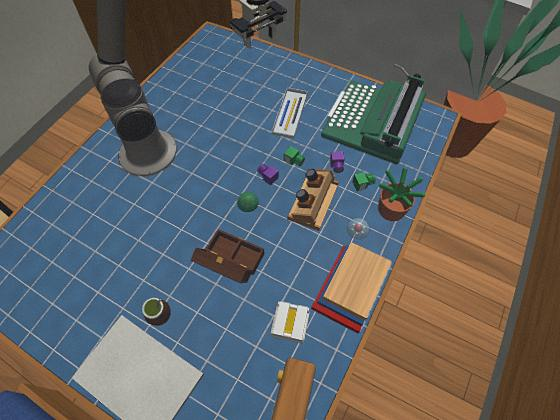

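The scene image shows the stand at about (row 197, col 313). Its two dark caps are at (175,313) and (195,304). The box is at (253,230). The green look-alikes are at (156,293) and (180,362), the purple ones at (173,268) and (158,337). The rotation is evidently an rpy vector, so I'll fix that.

```bash
sed -i "s/return np.array(c\['eye'\]),np.array(c\['rotation'\])/r=np.array(c['rotation']); return np.array(c['eye']),(r if r.ndim==2 else Ro.from_euler('xyz',r).as_matrix())/" h.py
python3 - <<'E'
from h import *
for n in ['scene','top']:
    c=read_camera(n); e,R=campose(n,c); cv2.imwrite(f'pics/{n}0.png',c['img'])
    print(n,np.round(e,3),c['fx'],c['k1'],c['rotation'])
    for l in ['bottle_1','cap_1_top','well_left','well_right','stand','ink_box','bay_near','bay_far','ink_box_lid','typewriter_corner','mate_cup']:
        r=place_of(n,l) if 'lid' not in l else boxes_of(n,l)
        z={'cap_1_top':.09,'well_left':.04,'well_right':.04,'bay_near':.006,'bay_far':.006,'bottle_1':.04}.get(l,0)
        print(l,[(np.round(x['at'],1).tolist(),round(x['conf'],2),np.round(atz(e,ray(c,R,x['at']),z)[:2],3).tolist()) for x in r[:6]])
E
```

```text
scene [ 0.859 -0.55   1.123] 390.43851546897645 -0.08680790528582878 [-2.62584469  0.00445314  0.50543177]
bottle_1 [([151.4, 287.2], 0.77, [0.465, 0.22]), ([154.6, 338.4], 0.64, [0.629, 0.295]), ([176.8, 275.1], 0.59, [0.481, 0.105]), ([184.7, 354.2], 0.55, [0.727, 0.205]), ([257.5, 242.3], 0.32, [0.538, -0.199])]
cap_1_top [([164.1, 304.5], 0.61, [0.558, 0.166]), ([178.1, 372.3], 0.53, [0.775, 0.222]), ([170.8, 334.8], 0.49, [0.657, 0.189]), ([173.8, 310.3], 0.48, [0.592, 0.14]), ([167.5, 259.7], 0.42, [0.436, 0.083])]
well_left [([323.3, 290.3], 0.74, [0.757, -0.304]), ([186.0, 317.9], 0.65, [0.623, 0.141])]
well_right [([207.0, 307.7], 0.64, [0.63, 0.053])]
stand [([199.8, 315.3], 0.68, [0.632, 0.112]), ([188.2, 319.3], 0.64, [0.623, 0.161]), ([111.0, 292.1], 0.5, [0.372, 0.435]), ([206.7, 306.5], 0.31, [0.618, 0.074])]
ink_box [([257.4, 236.6], 0.96, [0.51, -0.195])]
bay_near [([247.9, 223.1], 0.55, [0.458, -0.19]), ([171.7, 307.7], 0.37, [0.558, 0.2])]
bay_far [([260.4, 246.7], 0.57, [0.545, -0.19])]
ink_box_lid [([266.2, 219.7], 0.97, [0.48, -0.245])]
typewriter_corner [([132.
[... 527 characters left out ...]
[186.0, 189.4], 0.59, [0.642, 0.235]), ([272.1, 230.8], 0.49, [0.411, 0.115]), ([232.5, 197.7], 0.43, [0.515, 0.208]), ([194.4, 252.4], 0.43, [0.622, 0.062])]
well_left [([195.1, 224.2], 0.93, [0.626, 0.145])]
well_right [([194.2, 255.2], 0.88, [0.63, 0.058])]
stand [([197.5, 239.6], 0.92, [0.625, 0.105]), ([135.8, 255.1], 0.28, [0.809, 0.065])]
ink_box [([243.1, 340.8], 0.8, [0.499, -0.189])]
bay_near [([256.5, 341.7], 0.59, [0.461, -0.191])]
bay_far [([226.7, 341.8], 0.71, [0.546, -0.191]), ([191.4, 253.4], 0.28, [0.643, 0.065])]
ink_box_lid [([197.7, 239.6], 0.48, [0.625, 0.105])]
typewriter_corner [([228.1, 148.9], 0.76, [0.531, 0.364])]
mate_cup [([278.3, 438.1], 0.56, [0.406, -0.464])]
```

View pics/top0.png

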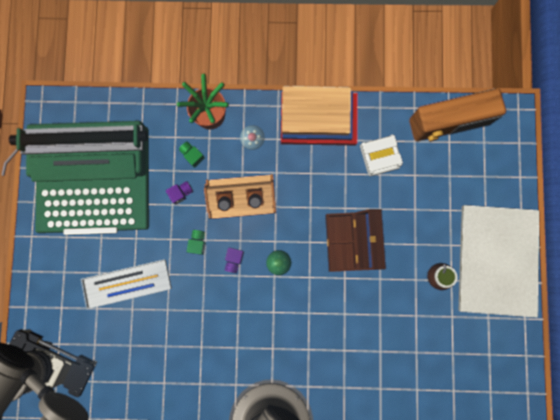

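Top view: the stand is at (197,240). Its two bottles have dark caps at about (203,226) and (199,257). The look-alikes lie loose on the desk: green at (242,197) and (153,191), purple at (192,179) and (260,233). The targets are the two amber bottles in the wells. I'll move above the stand and check close by with the wrist camera.

```bash
python3 -m inch '[[[-47.5,-21,0,0],[-47.5,-21,0,0],[-47.5,-21,0,0],[-47.5,-21,0,0],[-47.5,-21,0,0],[-47.5,-21,0,0],[-47.5,-21,0,0],[-47.5,-21,0,0],[-47.5,-21,0,0],[-47.5,-21,0,0]]]' -1 && python3 -m inch '[[[0,0,0,-0.16],[0,0,0,-0.16],[0,0,0,-0.16],[0,0,0,0],[0,0,0,0]]]'
python3 - <<'E'
from h import *
o=observe();print({k:np.round(o[k],3) for k in ['time','qpos','tool_pos','tool_rot','contact_force','torque']})
T=toolT();n='wrist'
c=read_camera(n); e,R=campose(n,c,T); cv2.imwrite('pics/w1.png',c['img'])
print(np.round(c['T_tool_cam'],3),c['fx'],e)
for l in ['bottle_1','cap_1_top','well_left','well_right','stand']:
    z={'cap_1_top':.09,'well_left':.03,'well_right':.03,'bottle_1':.03}.get(l,0)
    print(l,[(np.round(x['at'],1).tolist(),round(x['conf'],2),np.round(atz(e,ray(c,R,x['at']),z)[:2],3).tolist()) for x in place_of(n,l)[:6]])
E
```

```text
time: 2.55
tool_pos: [0.562, 0.0994, 0.2268]
tool_rot: [3.141, 0.0, 2.734]
contact_force: [0.3, 0.5, 0.2]
opening: 0.0919
time: 3.18
tool_pos: [0.5609, 0.1009, 0.2267]
tool_rot: [3.141, 0.0, -3.072]
contact_force: [0.1, 0.0, -0.5]
opening: 0.0917
{'time': np.float64(3.175), 'qpos': array([ 0.043,  0.425,  1.397,  0.   ,  1.32 , -1.597]), 'tool_pos': array([0.561, 0.101, 0.227]), 'tool_rot': array([ 3.141,  0.   , -3.072]), 'contact_force': array([ 0.112,  0.041, -0.473]), 'torque': array([-0.031,  0.055, -0.034])}
[[ 0.    -0.955 -0.296  0.079]
 [ 1.     0.     0.    -0.   ]
 [-0.    -0.296  0.955 -0.157]
 [ 0.     0.     0.     1.   ]] 303.827750806494 [0.4817066  0.09524555 0.38411425]
bottle_1 [([111.9, 389.6], 0.9, [0.46, 0.22]), ([247.8, 431.7], 0.82, [0.617, 0.302]), ([244.2, 306.8], 0.68, [0.623, 0.143]), ([346.8, 247.9], 0.67, [0.785, 0.076]), ([249.2, 241.1], 0.61, [0.636, 0.061]), ([314.0, 359.5], 0.59, [0.72, 0.225])]
cap_1_top [([170.2, 374.8], 0.95, [0.518, 0.194]), ([240.1, 309.8], 0.94, [0.595, 0.138]), ([268.2, 381.0], 0.78, [0.621, 0.218]), ([59.2, 305.7], 0.74, [0.425, 0.117]), ([338.6, 382.4], 0.46, [0.711, 0.235])]
well_left []
well_right []
stand [([237.7, 275.6], 0.73, [0.629, 0.104])]
```

View pics/w1.png

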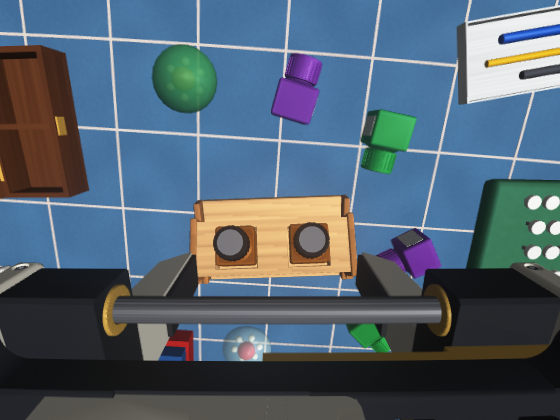

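Wrist view: the two bottles in the wells are amber with round black caps, at (240,311) for +y and (242,232) for -y. They are clearly the targets. The purple and green ones lie on the desk. Next I'll fit the stand pose by overlaying the model on the picture.

Run:
```python
from h import *
T=toolT()
c=read_camera('wrist'); e,R=campose('wrist',c,T); ct=read_camera('top'); et,Rt=campose('top',ct); cs=read_camera('scene'); es,Rs=campose('scene',cs)
# dark neutral blobs = caps
def caps(img,win):
    r0,r1,c0,c1=win; g=img[r0:r1,c0:c1].astype(int); m=((g.max(2)<95)&(g.max(2)-g.min(2)<18)).astype(np.uint8)
    n,l,s,ce=cv2.connectedComponentsWithStats(m)
    return [(s[i,4],[round(ce[i][1]+r0,1),round(ce[i][0]+c0,1)],s[i,:4].tolist()) for i in range(1,n) if s[i,4]>15]
print('w',caps(c['img'],(215,270,205,340))); print('t',caps(ct['img'],(185,215,210,270))); print('s',caps(cs['img'],(160,215,285,335)))
L=[(e,ray(c,R,(240.1,310.5))),(et,ray(ct,Rt,(202.5,225.5)))];P=tri(L);print(P)
L=[(e,ray(c,R,(242,231.5))),(et,ray(ct,Rt,(199,256.5)))];P=tri(L);print(P)
im=cv2.resize(c['img'][185:295,180:370],None,fx=4,fy=4,interpolation=cv2.INTER_CUBIC)
# overlay: fit of stand
a=.09
def over(ctr,a,zf,col):
    M=Ro.from_euler('z',a).as_matrix(); n=M@[-.469,0,.883]; e1=M@[.883,0,.469]; e2=M@[0,1,0]
    for s in(1,-1):
        w=np.array([*ctr,zf])+s*.042*e2
        for h,r in((.066,.018),(.042,.018)):
            pts=[proj(c,e,R,w+h*n+r*(np.cos(t)*e1+np.sin(t)*e2)) for t in np.linspace(0,6.28,40)]
            pts=np.array([[(p[1]-180)*4,(p[0]-185)*4] for p in pts]).astype(int); cv2.polylines(im,[pts],True,col,1)
        sq=[proj(c,e,R,w+.038*n+.022*(i*e1+j*e2)) for i,j in((1,1),(1,-1),(-1,-1),(-1,1))]
        cv2.polylines(im,[np.array([[(p[1]-180)*4,(p[0]-185)*4] for p in sq]).astype(int)],True,col,1)
over((.627,.104),a,.032,(0,255,0))
cv2.imwrite('pics/c1.png',im)
```

```text
w [(np.int32(339), [np.float64(241.7), np.float64(311.8)], [91, 8, 33, 35]), (np.int32(419), [np.float64(244.8), np.float64(232.3)], [9, 11, 35, 35])]
t [(np.int32(853), [np.float64(202.8), np.float64(250.8)], [0, 0, 60, 30])]
s [(np.int32(71), [np.float64(161.8), np.float64(293.7)], [0, 0, 19, 6]), (np.int32(80), [np.float64(175.2), np.float64(311.6)], [21, 9, 12, 13]), (np.int32(29), [np.float64(185.0), np.float64(312.8)], [23, 24, 11, 3]), (np.int32(87), [np.float64(196.0), np.float64(302.6)], [11, 29, 13, 13]), (np.int32(31), [np.float64(205.8), np.float64(303.4)], [13, 44, 12, 4])]
(array([0.600032  , 0.13877069, 0.07576887]), [np.float64(0.0020040541082680633), np.float64(0.0020040541082680776)])
(array([0.61384865, 0.05286614, 0.06143657]), [np.float64(0.00046625730627590446), np.float64(0.0004662573062759449)])
```

View pics/c1.png

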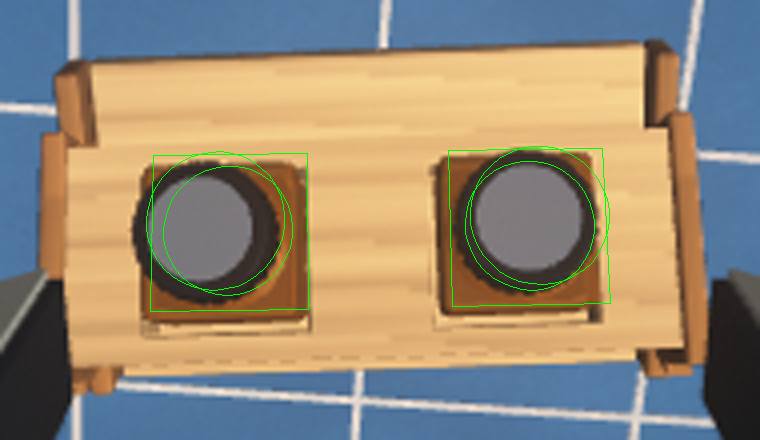

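The overlay is off by about 2 px and slightly small, with glass corners and cap faces clearly visible. I'll least-squares fit the stand pose from the read-off corners.

Run:
```python
from h import *
from scipy.optimize import least_squares
T=toolT()
c=read_camera('wrist'); e,R=campose('wrist',c,T); cs=read_camera('scene'); es,Rs=campose('scene',cs)
print(T[:3,3])
f=lambda x,y:np.array([185+y/4,180+x/4])-0.4
# image right=+y, image up=-x ; sign i along e1(+x)= down
obs={('r',-1,-1):f(143,165),('r',-1,1):f(305,163),('r',1,-1):f(143,322),('r',1,1):f(308,321),
     ('l',-1,-1):f(440,155),('l',-1,1):f(598,150),('l',1,-1):f(440,314),('l',1,1):f(602,312)}
tops={'r':(f(199,230),np.array([196.,302.6])),'l':(f(527,215),np.array([175.2,311.6]))}
def model(p):
    x,y,zf,a,sl,sr=p
    M=Ro.from_euler('z',a).as_matrix(); n=M@[-.469,0,.883]; e1=M@[.883,0,.469]; e2=M@[0,1,0]
    W={'l':np.array([x,y,zf])+.042*e2,'r':np.array([x,y,zf])-.042*e2}
    return W,n,e1,e2
def res(p):
    W,n,e1,e2=model(p); r=[]
    for (k,i,j),o in obs.items(): r+=list(proj(c,e,R,W[k]+.038*n+.022*(i*e1+j*e2))-o)
    for k,s in(('l',p[4]),('r',p[5])):
        P=W[k]+(.066+s)*n
        r+=list(proj(c,e,R,P)-tops[k][0]); r+=list((proj(cs,es,Rs,P)-tops[k][1])*.7)
    r+=[p[4]/.002,p[5]/.002]
    return r
s=least_squares(res,[.627,.104,.032,.08,0,0],x_scale=[.01,.01,.01,.1,.002,.002]);p=s.x
print(np.round(p,4),s.cost); print(np.round(s.fun,1))
W,n,e1,e2=model(p)
for k in W: print(k,'well',W[k].round(4),'grip58',(W[k]+.058*n).round(4),'top',(W[k]+.066*n).round(4))
ctp=read_camera('top'); et,Rt=campose('top',ctp)
for k in W: print(k,proj(ctp,et,Rt,W[k]+.066*n).round(1))
```

```text
[0.56095567 0.10082727 0.22672341]
[ 6.288e-01  1.016e-01  3.220e-02  1.069e-01 -4.000e-04  1.000e-04] 10.169880914473259
[ 0.4  0.5 -0.3 -1.6  0.   0.2 -0.9 -1.7  0.5 -0.3  0.5 -1.2 -0.3  1.2
 -1.1  0.2  1.3  0.6 -0.9 -0.6  0.1  1.7 -1.3 -0.9 -0.2  0. ]
l well [0.6243 0.1434 0.0322] grip58 [0.5973 0.1405 0.0834] top [0.5935 0.1401 0.0905]
r well [0.6333 0.0599 0.0322] grip58 [0.6062 0.057  0.0834] top [0.6025 0.0566 0.0905]
l [204.2 223.6]
r [201.6 254.3]
```

The fit is consistent: cap tops at z=0.0905, stand yaw 0.107. Now the left cap. I'll pre-rotate anticlockwise, go just above it, and take one look.

```bash
python3 -m inch '[[[0,0,0,-0.163],[0,0,0,-0.163],[0,0,0,-0.164],[-26,7,20,0],[-26,7,30,0],[0,0,40,0],[0,0,22,0],[0,0,0,0]]]' -0.22 5
python3 - <<'E'
from h import *
T=toolT();c=read_camera('wrist');e,R=campose('wrist',c,T)
im=c['img'].copy()
n=Ro.from_euler('z',.107).as_matrix()@[-.469,0,.883]
for P in [T[:3,3],np.array([.6243,.1434,.0322])+.066*n]:
    q=proj(c,e,R,P);print(q);cv2.circle(im,(int(q[1]),int(q[0])),3,(0,255,0),-1)
cv2.imwrite('pics/w2.png',cv2.resize(im[150:390,130:450],None,fx=2.2,fy=2.2))
E
```

```text
time: 4.78
tool_pos: [0.5963, 0.1403, 0.1129]
tool_rot: [3.14, -0.004, -2.579]
contact_force: [0.2, -1.3, 0.6]
opening: 0.0559
[269.00314131 277.14702826]
[249.61559975 279.08112699]
```

View pics/w2.png

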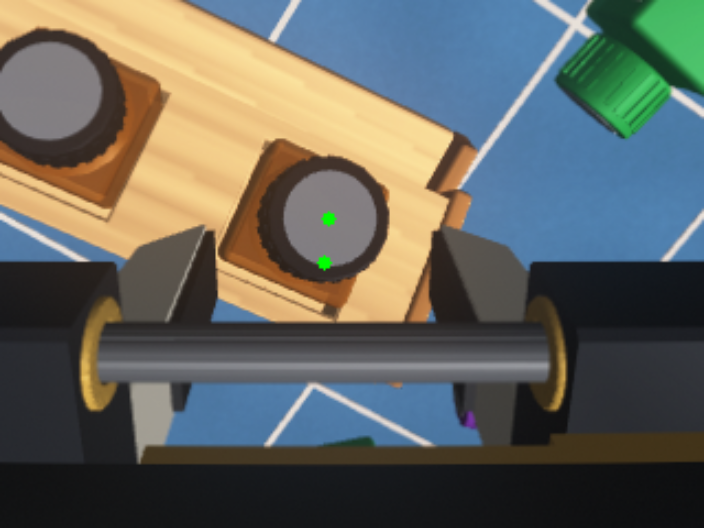

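The close-up shows the predicted cap-top point landing on the grey face centre, and the cap sits centred between the fingers. Next: descend, grip and turn clockwise (+roll), reading the torque as it goes.

```bash
cat > t.py <<'E'
from h import *
o=observe();print('   t',round(o['time'],2),'tq',np.round(o['torque'],3),'yaw',round(o['tool_rot'][2],3),'q6',round(o['qpos'][5],3),'e6',round(o['joint_efforts'][5],3),'F',np.round(o['contact_force'],1))
E
M="python3 -m inch"
python3 -m inch '[[[0,0,20,0],[0,0,20,0],[0,0,0,0]]]' -0.22 && python3 t.py
python3 -m inch '[[[0,0,0,0],[0,0,0,0],[0,0,0,0],[0,0,0,0]]]' 1 12 && python3 t.py
for i in 1; do :; done
python3 -m inch '[[[0,0,0,0.1],[0,0,0,0.1]]]' && python3 t.py
python3 -m inch '[[[0,0,0,0.1],[0,0,0,0.1]]]' && python3 t.py
python3 -m inch '[[[0,0,0,0.1],[0,0,0,0.1]]]' && python3 t.py
```

```text
time: 5.2
tool_pos: [0.5976, 0.1402, 0.0751]
tool_rot: [-3.142, -0.0, -2.58]
contact_force: [0.4, 0.0, 0.2]
opening: 0.056
   t 5.2 tq [ 0.011  0.022 -0.029] yaw -2.58 q6 -2.027 e6 -0.012 F [0.4 0.  0.2]
time: 5.7
tool_pos: [0.5987, 0.1393, 0.0764]
tool_rot: [-3.139, 0.002, -2.58]
contact_force: [0.5, -6.4, 0.9]
opening: 0.0478
   t 5.7 tq [-0.943 -0.14  -0.114] yaw -2.58 q6 -2.027 e6 -0.135 F [ 0.5 -6.4  0.9]
time: 5.95
tool_pos: [0.5983, 0.1405, 0.0763]
tool_rot: [-3.141, 0.003, -2.783]
contact_force: [1.3, -0.7, -1.7]
opening: 0.0368
   t 5.95 tq [ 0.031 -0.235 -0.006] yaw -2.783 q6 -1.824 e6 -1.039 F [ 1.3 -0.7 -1.7]
time: 6.2
tool_pos: [0.5985, 0.1409, 0.0764]
tool_rot: [3.141, 0.003, -2.983]
contact_force: [0.3, -0.2, 1.8]
opening: 0.0357
   t 6.2 tq [ 0.184 -0.055  0.05 ] yaw -2.983 q6 -1.624 e6 -0.968 F [ 0.3 -0.2  1.8]
time: 6.45
tool_pos: [0.5985, 0.1414, 0.0767]
tool_rot: [3.14, 0.003, 3.101]
contact_force: [0.2, 1.9, 2.9]
opening: 0.0355
   t 6.45 tq [0.807 0.121 0.119] yaw 3.101 q6 -1.424 e6 -0.889 F [0.2 1.9 2.9]
```

```bash
python3 -m inch '[[[0,0,0,0.1]]]' && python3 t.py
python3 -m inch '[[[0,0,0,0.1]]]' && python3 t.py
python3 -m inch '[[[0,0,0,0.1]]]' && python3 t.py
python3 -m inch '[[[0,0,0,0]]]' && python3 t.py
```

```text
time: 6.58
tool_pos: [0.5985, 0.142, 0.0769]
tool_rot: [3.138, 0.003, 3.001]
contact_force: [-0.6, 5.3, 3.8]
opening: 0.0361
   t 6.58 tq [1.276 0.142 0.222] yaw 3.001 q6 -1.324 e6 -0.834 F [-0.6  5.3  3.8]
time: 6.7
tool_pos: [0.5985, 0.1423, 0.077]
tool_rot: [3.138, 0.003, 2.901]
contact_force: [-0.8, 5.8, 3.5]
opening: 0.0358
   t 6.7 tq [1.362 0.115 0.252] yaw 2.901 q6 -1.224 e6 -0.827 F [-0.8  5.8  3.5]
time: 6.82
tool_pos: [0.5985, 0.1424, 0.077]
tool_rot: [3.137, 0.002, 2.801]
contact_force: [-0.9, 5.9, 3.8]
opening: 0.0366
   t 6.83 tq [1.473 0.052 0.247] yaw 2.801 q6 -1.124 e6 -0.804 F [-0.9  5.9  3.8]
time: 6.95
tool_pos: [0.5986, 0.1424, 0.077]
tool_rot: [3.137, 0.003, 2.803]
contact_force: [-0.7, 4.5, 2.7]
opening: 0.0362
   t 6.95 tq [1.238 0.053 0.169] yaw 2.803 q6 -1.126 e6 0.618 F [-0.7  4.5  2.7]
```

Torque rose to a plateau of about 0.25 N m, i.e. the pads slipped, against 0.04 for free friction. That suggests the hard stop. I'll re-grip, recentred by 2 mm, and do a second full stroke with a stronger grip to confirm.

```bash
python3 -m inch '[[[0,0,0,0],[0,0,0,0],[0.7,1.9,0,0],[0,0,0,-0.16],[0,0,0,-0.16],[0,0,0,-0.16],[0,0,0,-0.16],[0,0,0,-0.16],[0,0,0,0]]]' 0 12 && python3 t.py
python3 -m inch '[[[0,0,0,0],[0,0,0,0],[0,0,0,0],[0,0,0,0],[0,0,0,0],[0,0,0,0]]]' 1 20 && python3 t.py
python3 -m inch '[[[0,0,0,0.08]]]' && python3 t.py
python3 -m inch '[[[0,0,0,0.08]]]' && python3 t.py
python3 -m inch '[[[0,0,0,0.08]]]' && python3 t.py
python3 -m inch '[[[0,0,0,0.08]]]' && python3 t.py
```

```text
time: 8.07
tool_pos: [0.597, 0.1416, 0.0753]
tool_rot: [-3.141, -0.001, -2.678]
contact_force: [-3.5, -2.0, 4.6]
opening: 0.0459
   t 8.07 tq [-0.502  0.593 -0.141] yaw -2.678 q6 -1.925 e6 -0.803 F [-3.5 -2.   4.6]
time: 8.82
tool_pos: [0.598, 0.1417, 0.0752]
tool_rot: [-3.14, 0.001, -2.68]
contact_force: [-1.6, -4.8, 4.1]
opening: 0.0372
   t 8.82 tq [-0.995  0.286 -0.072] yaw -2.68 q6 -1.923 e6 -0.128 F [-1.6 -4.8  4.1]
time: 8.95
tool_pos: [0.5978, 0.1422, 0.0751]
tool_rot: [-3.141, 0.001, -2.762]
contact_force: [-2.5, -2.3, 5.0]
opening: 0.0368
   t 8.95 tq [-0.171  0.359  0.076] yaw -2.762 q6 -1.842 e6 -1.047 F [-2.5 -2.3  5. ]
time: 9.07
tool_pos: [0.598, 0.1426, 0.075]
tool_rot: [3.142, 0.001, -2.842]
contact_force: [0.2, -1.8, 2.3]
opening: 0.0362
   t 9.07 tq [0.012 0.152 0.125] yaw -2.842 q6 -1.761 e6 -0.718 F [ 0.2 -1.8  2.3]
time: 9.2
tool_pos: [0.5989, 0.1425, 0.0752]
tool_rot: [-3.141, 0.003, -2.922]
contact_force: [3.2, -2.3, 2.1]
opening: 0.0361
   t 9.2 tq [-0.584 -0.601  0.389] yaw -2.922 q6 -1.681 e6 -0.495 F [ 3.2 -2.3  2.1]
time: 9.32
tool_pos: [0.5997, 0.1421, 0.0754]
tool_rot: [-3.14, 0.005, -3.001]
contact_force: [3.7, -3.8, 2.1]
opening: 0.0354
   t 9.32 tq [-0.72  -0.777  0.353] yaw -3.001 q6 -1.601 e6 -0.531 F [ 3.7 -3.8  2.1]
```

Both strokes saturate, at 0.25 N m with 12 N and 0.37 N m with 20 N grip, far above 0.04 N m friction. Cap left is at its stop. I'm almost aligned with the stand, so I'll finish the turn, relax slightly and draw the bottle out along its axis.

```bash
python3 -m inch '[[[0,0,0,0.05],[0,0,0,-0.015]]]' && python3 t.py
python3 -m inch '[[[4.2,0,-7.9,0],[4.2,0,-7.9,0],[4.2,0,-7.9,0],[4.2,0,-7.9,0],[4.2,0,-7.9,0],[4.2,0,-7.9,0],[0,0,-15,0],[0,0,-15,0],[0,0,0,0]]]' && python3 t.py
python3 - <<'E'
from h import *
c=read_camera('scene');cv2.imwrite('pics/s2.png',cv2.resize(c['img'][130:300,190:390],None,fx=3.5,fy=3.5))
E
```

```text
time: 9.57
tool_pos: [0.6, 0.142, 0.0755]
tool_rot: [-3.141, 0.006, -3.034]
contact_force: [4.5, -4.0, 1.2]
opening: 0.0357
   t 9.57 tq [-0.83  -0.784  0.131] yaw -3.034 q6 -1.569 e6 0.607 F [ 4.5 -4.   1.2]
time: 10.7
tool_pos: [0.5735, 0.1398, 0.154]
tool_rot: [3.141, 0.004, -3.034]
contact_force: [0.2, -0.5, -1.0]
opening: 0.0355
   t 10.7 tq [ 0.033  0.034 -0.024] yaw -3.034 q6 -1.569 e6 0.0 F [ 0.2 -0.5 -1. ]
```

View pics/s2.png

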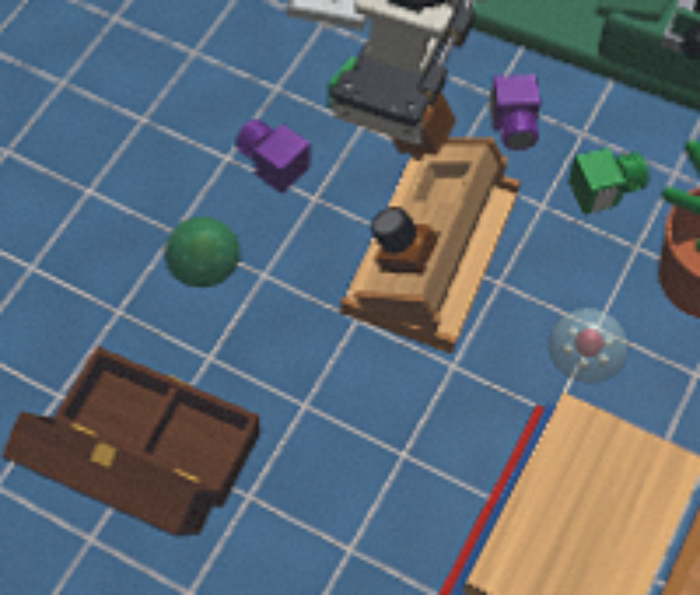

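The bottle is out of the left well and held (right bottle still in place). Now carry it, raised, towards the box, turn the jaws along the box's x, and look.

```bash
python3 -m inch '[[[12,0,-25,0],[4,-10,-20,0],[8,-39,0,0],[8,-39,0,0],[8,-39,0,0],[8,-39,0,0],[8,-39,0,0],[0,-30,0,0]]]' && python3 -m inch '[[[0,0,0,0.161],[0,0,0,0.161],[0,0,0,0.161],[0,0,0,0.161],[0,0,0,0.161],[0,0,0,0.161],[0,0,0,0.161],[0,0,0,0.161],[0,0,0,0.161],[0,0,0,0.161]]]' && python3 -m inch '[[[0,0,0,0]]]'
python3 - <<'E'
from h import *
T=toolT();c=read_camera('wrist');e,R=campose('wrist',c,T);cv2.imwrite('pics/w3.png',c['img'])
for l,z in [('bay_near',.006),('bay_far',.006),('ink_box',0),('bottle_1',.1)]:
    print(l,[(np.round(x['at'],1).tolist(),round(x['conf'],2),np.round(atz(e,ray(c,R,x['at']),z)[:2],3).tolist()) for x in place_of('wrist',l)[:6]])
print(observe()['time'])
E
```

```text
time: 11.75
tool_pos: [0.5412, -0.1015, 0.1965]
tool_rot: [3.141, -0.001, -3.035]
contact_force: [-0.0, -1.4, -1.8]
opening: 0.0355
time: 13.0
tool_pos: [0.5416, -0.0999, 0.1964]
tool_rot: [-3.14, -0.001, 1.633]
contact_force: [-0.5, -0.1, -1.4]
opening: 0.0352
time: 13.12
tool_pos: [0.5416, -0.0999, 0.1965]
tool_rot: [-3.141, -0.001, 1.64]
contact_force: [0.6, -0.9, -1.0]
opening: 0.035
bay_near [([261.9, 207.8], 0.88, [0.462, -0.191])]
bay_far []
ink_box [([261.1, 242.6], 0.96, [0.505, -0.19])]
bottle_1 [([273.9, 273.2], 0.88, [0.543, -0.153]), ([46.7, 382.3], 0.62, [0.612, 0.042])]
13.375
```

View pics/w3.png

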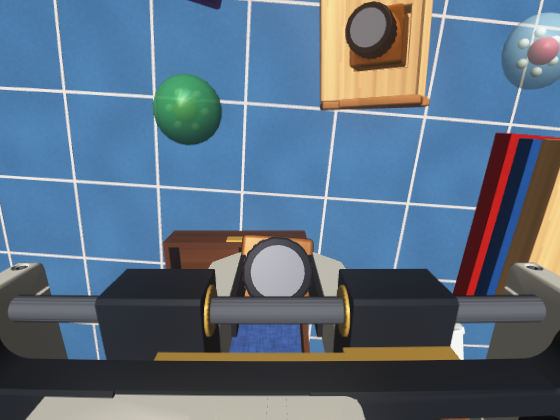

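Wrist view: cap at (270,277), amber glass visible above it at rows 237-250, cols 243-312. The box's +y wall is at row ~235. The bottle may have swung towards upright in the grip, so I'll compare with the model at several tilts.

Run:
```python
from h import *
T=toolT();c=read_camera('wrist');e,R=campose('wrist',c,T)
a=T[:3,3]; ty=T[:3,1]; tx=T[:3,0]; up=-T[:3,2]
piv=a+.012*up
for th in (0,7,14,21,28):
    t=np.radians(th); n=np.cos(t)*up+np.sin(t)*tx; e1=-np.cos(t)*tx+np.sin(t)*up   # cap leans to +tool x
    B=piv-.057*n; f=lambda h,i,j: proj(c,e,R,B+h*n+.022*(i*e1+j*ty)).round(0).astype(int).tolist()
    print(th,'top',proj(c,e,R,B+.066*n).round(0),'near bottom edge',f(0,-1,-1),f(0,-1,1),'near upper',f(.038,-1,-1),f(.038,-1,1))
im=c['img'][215:300,215:340];cv2.imwrite('pics/c3.png',cv2.resize(im,None,fx=5,fy=5,interpolation=cv2.INTER_CUBIC))
# box +y top edge from picture
for rc in [(232,172),(232,307)]: print(atz(e,ray(c,R,rc),.04).round(3))
```

```text
0 top [289. 275.] near bottom edge [211, 244] [211, 307] near upper [230, 237] [230, 313]
7 top [287. 275.] near bottom edge [220, 244] [220, 306] near upper [232, 237] [232, 313]
14 top [285. 275.] near bottom edge [229, 245] [229, 306] near upper [235, 238] [235, 312]
21 top [283. 275.] near bottom edge [239, 245] [239, 306] near upper [239, 239] [239, 312]
28 top [280. 275.] near bottom edge [248, 245] [248, 305] near upper [243, 239] [243, 311]
[ 0.43  -0.142  0.04 ]
[ 0.578 -0.131  0.04 ]
```

View pics/c3.png

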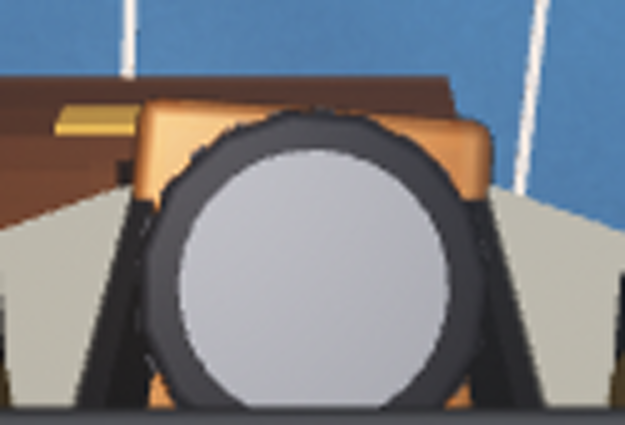

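The bottle still leans 28° in the grip: the top-to-glass-edge distance is 37 px, which matches the 28° model. The tool can't tilt, so I'll use the jaw axis as a hinge. Lower the bottle into the far bay, lighten the grip, then press its foot gently against the -y bay wall until it stands upright.

```bash
python3 -m inch '[[[-37.5,-2,0,0],[-37.5,-2,0,0],[0,0,40,0],[0,0,40,0],[0,0,40,0],[0,0,0,0]]]' && python3 t.py
python3 -m inch '[[[0,0,6,0],[0,0,6,0],[0,0,0,0]]]' && python3 t.py
python3 - <<'E'
from h import *
c=read_camera('scene');a=cv2.resize(c['img'][205:290,185:285],None,fx=5,fy=5,interpolation=cv2.INTER_CUBIC)
cv2.imwrite('pics/s3.png',a)
E
```

```text
time: 14.18
tool_pos: [0.541, -0.1741, 0.0745]
tool_rot: [-3.136, -0.003, 1.639]
contact_force: [0.3, 0.4, -1.1]
opening: 0.0355
   t 14.18 tq [-0.071  0.047  0.04 ] yaw 1.639 q6 -0.515 e6 -0.005 F [ 0.3  0.4 -1.1]
time: 14.55
tool_pos: [0.5438, -0.1751, 0.0661]
tool_rot: [3.139, 0.001, 1.639]
contact_force: [1.0, 0.7, 1.0]
opening: 0.035
   t 14.55 tq [ 0.02  -0.01   0.081] yaw 1.639 q6 -0.514 e6 0.026 F [1.  0.7 1. ]
```

View pics/s3.png

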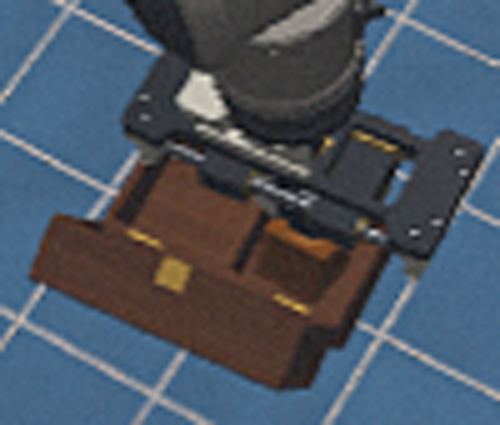

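The bottle is inside the far bay, leaning, with its foot towards the lid-side wall. I'll lighten the grip and push -y in small steps, watching the force.

```bash
python3 -m inch '[[[0,0,-2,0],[-4,0,0,0],[-4,0,0,0]]]' 1 5 && python3 t.py
python3 -m inch '[[[-4,0,0,0],[-4,0,0,0]]]' && python3 t.py
python3 -m inch '[[[-4,0,0,0],[-2,0,0,0]]]' && python3 t.py
python3 -m inch '[[[-2,0,0,0],[0,0,0,0]]]' && python3 t.py
python3 - <<'E'
from h import *
T=toolT();c=read_camera('wrist');cv2.imwrite('pics/w4.png',cv2.resize(c['img'][190:310,200:350],None,fx=4,fy=4,interpolation=cv2.INTER_CUBIC))
E
```

```text
time: 14.98
tool_pos: [0.5427, -0.1807, 0.0676]
tool_rot: [-3.14, -0.005, 1.638]
contact_force: [-3.8, 15.6, 12.5]
opening: 0.0359
   t 14.97 tq [2.682e+00 7.600e-01 1.000e-03] yaw 1.638 q6 -0.527 e6 0.061 F [-3.8 15.6 12.5]
time: 15.22
tool_pos: [0.543, -0.1845, 0.0693]
tool_rot: [-3.14, -0.011, 1.638]
contact_force: [-8.3, 34.1, 34.5]
opening: 0.0365
   t 15.22 tq [ 5.866  1.435 -0.021] yaw 1.638 q6 -0.539 e6 0.103 F [-8.3 34.1 34.5]
time: 15.48
tool_pos: [0.5435, -0.1885, 0.0718]
tool_rot: [-3.14, -0.013, 1.639]
contact_force: [-13.8, 39.8, 51.8]
opening: 0.0363
   t 15.47 tq [ 6.861  2.417 -0.108] yaw 1.639 q6 -0.548 e6 -0.081 F [-13.8  39.8  51.8]
time: 15.72
tool_pos: [0.5438, -0.1908, 0.0733]
tool_rot: [-3.141, -0.012, 1.639]
contact_force: [-15.7, 38.9, 56.1]
opening: 0.0358
   t 15.72 tq [ 6.613  2.87  -0.17 ] yaw 1.639 q6 -0.551 e6 -0.177 F [-15.7  38.9  56.1]
```

View pics/w4.png

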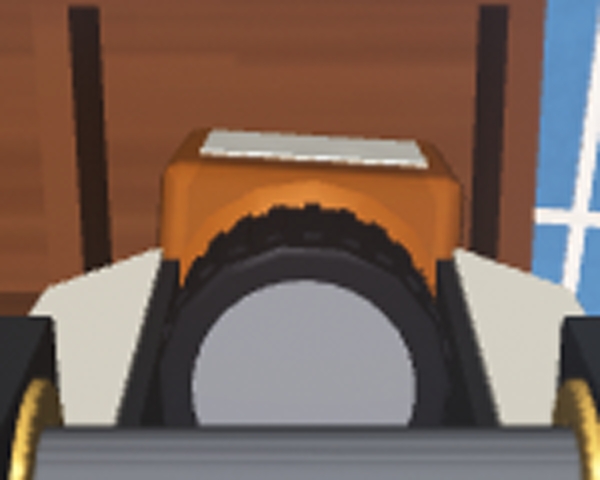

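The push rotated the bottle nearly upright: label side visible, about 7° left by the model. But forces climbed to ~70 N because it is wedged on the floor. I'll relieve it straight away by lifting a little, then check.

```bash
python3 -m inch '[[[0,0,-6,0],[3,0,-4,0],[0,0,0,0]]]' && python3 t.py
python3 - <<'E'
from h import *
T=toolT();c=read_camera('wrist');e,R=campose('wrist',c,T)
a=T[:3,3]; ty=T[:3,1]; tx=T[:3,0]; up=-T[:3,2]; piv=a+.012*up
for th in (-7,0,7,14):
    t=np.radians(th); n=np.cos(t)*up+np.sin(t)*tx; e1=-np.cos(t)*tx+np.sin(t)*up
    B=piv-.057*n; f=lambda h,i,j: proj(c,e,R,B+h*n+.022*(i*e1+j*ty)).round(0).astype(int).tolist()
    print(th,'top',proj(c,e,R,B+.066*n).round(0),'near bottom edge',f(0,-1,-1),f(0,-1,1),'near upper',f(.038,-1,-1),f(.038,-1,1))
cv2.imwrite('pics/w5.png',cv2.resize(c['img'][190:310,200:350],None,fx=4,fy=4,interpolation=cv2.INTER_CUBIC))
E
```

```text
time: 16.15
tool_pos: [0.5445, -0.1962, 0.0772]
tool_rot: [3.141, 0.0, 1.639]
contact_force: [0.9, 1.4, 3.0]
opening: 0.0361
   t 16.15 tq [ 0.232 -0.064  0.061] yaw 1.639 q6 -0.546 e6 0.033 F [0.9 1.4 3. ]
-7 top [291. 275.] near bottom edge [203, 243] [203, 308] near upper [228, 236] [228, 314]
0 top [289. 275.] near bottom edge [211, 244] [211, 307] near upper [230, 237] [230, 313]
7 top [287. 275.] near bottom edge [220, 244] [220, 306] near upper [232, 237] [232, 313]
14 top [285. 275.] near bottom edge [229, 245] [229, 306] near upper [235, 238] [235, 312]
```

View pics/w5.png

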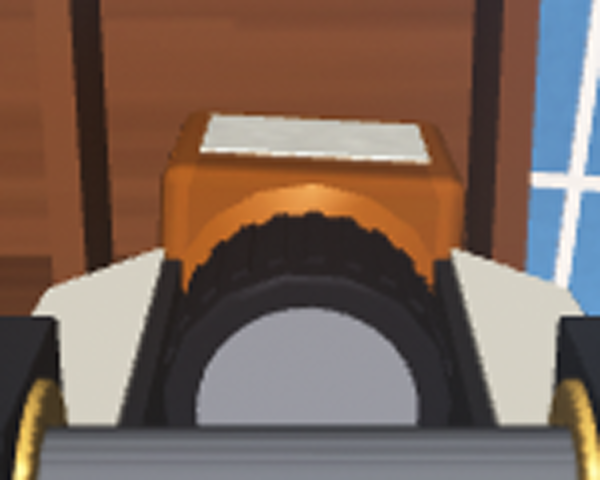

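The bottle is now nearly upright (about 5° left), contact force near zero. I'll move it off the wall to the bay centre and lower gently until the floor levels the base.

```bash
python3 -m inch '[[[4,0,0,0],[3,0,0,0],[0,0,4,0],[0,0,0,0]]]' && python3 t.py
python3 -m inch '[[[0,0,3,0],[0,0,3,0],[0,0,0,0]]]' && python3 t.py
python3 -m inch '[[[0,0,3,0],[0,0,0,0]]]' && python3 t.py
```

```text
time: 16.7
tool_pos: [0.5434, -0.1888, 0.0723]
tool_rot: [-3.14, -0.001, 1.639]
contact_force: [-0.2, -0.4, -1.7]
opening: 0.0359
   t 16.7 tq [-0.097 -0.024 -0.042] yaw 1.639 q6 -0.536 e6 0.002 F [-0.2 -0.4 -1.7]
time: 17.08
tool_pos: [0.5437, -0.1889, 0.0667]
tool_rot: [-3.141, -0.0, 1.639]
contact_force: [-0.1, 1.0, -1.1]
opening: 0.0356
   t 17.07 tq [-0.076  0.04  -0.058] yaw 1.639 q6 -0.536 e6 -0.0 F [-0.1  1.  -1.1]
time: 17.32
tool_pos: [0.5438, -0.1889, 0.0639]
tool_rot: [-3.141, -0.0, 1.639]
contact_force: [-0.5, 0.8, -1.2]
opening: 0.0357
   t 17.32 tq [-0.131  0.077 -0.054] yaw 1.639 q6 -0.536 e6 0.0 F [-0.5  0.8 -1.2]
```

```bash
python3 -m inch '[[[0,0,2,0],[0,0,0,0]]]' && python3 t.py
python3 -m inch '[[[0,0,2,0],[0,0,0,0]]]' && python3 t.py
python3 -m inch '[[[0,0,2,0],[0,0,0,0]]]' && python3 t.py
```

```text
time: 17.58
tool_pos: [0.5439, -0.189, 0.0619]
tool_rot: [-3.141, -0.0, 1.639]
contact_force: [-0.9, 0.5, -1.5]
opening: 0.0358
   t 17.57 tq [-0.052  0.048 -0.017] yaw 1.639 q6 -0.536 e6 0.0 F [-0.9  0.5 -1.5]
time: 17.82
tool_pos: [0.5438, -0.1889, 0.0599]
tool_rot: [-3.141, -0.0, 1.639]
contact_force: [0.2, 1.3, -1.1]
opening: 0.0354
   t 17.82 tq [-0.092  0.04  -0.011] yaw 1.639 q6 -0.536 e6 0.0 F [ 0.2  1.3 -1.1]
time: 18.08
tool_pos: [0.5438, -0.1889, 0.0579]
tool_rot: [-3.141, -0.0, 1.639]
contact_force: [-0.2, 0.5, -1.4]
opening: 0.0356
   t 18.07 tq [-0.132  0.013  0.01 ] yaw 1.639 q6 -0.536 e6 0.0 F [-0.2  0.5 -1.4]
```

```bash
python3 -m inch '[[[0,0,2,0],[0,0,0,0]]]' && python3 t.py
python3 -m inch '[[[0,0,2,0],[0,0,0,0]]]' && python3 t.py
python3 -m inch '[[[0,0,1.5,0],[0,0,0,0]]]' && python3 t.py
```

```text
time: 18.32
tool_pos: [0.5438, -0.1889, 0.0559]
tool_rot: [-3.141, -0.0, 1.639]
contact_force: [0.1, 0.9, -1.9]
opening: 0.036
   t 18.32 tq [-0.099  0.061  0.034] yaw 1.639 q6 -0.536 e6 0.0 F [ 0.1  0.9 -1.9]
time: 18.58
tool_pos: [0.5438, -0.1889, 0.0539]
tool_rot: [-3.141, -0.0, 1.639]
contact_force: [-0.2, -0.4, -2.2]
opening: 0.036
   t 18.57 tq [-0.078  0.041  0.028] yaw 1.639 q6 -0.536 e6 0.0 F [-0.2 -0.4 -2.2]
time: 18.82
tool_pos: [0.5439, -0.189, 0.0525]
tool_rot: [-3.141, -0.0, 1.639]
contact_force: [1.1, -0.6, -1.1]
opening: 0.0359
   t 18.82 tq [-0.085  0.041 -0.008] yaw 1.639 q6 -0.536 e6 0.0 F [ 1.1 -0.6 -1.1]
```

```bash
python3 -m inch '[[[0,0,1.5,0],[0,0,0,0]]]' && python3 t.py
python3 -m inch '[[[0,0,1.5,0],[0,0,0,0]]]' && python3 t.py
python3 -m inch '[[[0,0,1.5,0],[0,0,0,0]]]' && python3 t.py
python3 - <<'E'
from h import *
T=toolT();c=read_camera('wrist');e,R=campose('wrist',c,T)
g=c['img'].astype(int); cv2.imwrite('pics/w6.png',cv2.resize(c['img'][180:310,200:350],None,fx=4,fy=4,interpolation=cv2.INTER_CUBIC))
for r in range(196,262,2): print(r,[g[r,k].tolist() for k in (262,280)])
E
```

```text
time: 19.08
tool_pos: [0.5439, -0.1889, 0.051]
tool_rot: [-3.141, -0.0, 1.639]
contact_force: [0.4, -0.1, -1.2]
opening: 0.0361
   t 19.07 tq [-0.101  0.052 -0.015] yaw 1.639 q6 -0.536 e6 0.0 F [ 0.4 -0.1 -1.2]
time: 19.32
tool_pos: [0.5439, -0.189, 0.0495]
tool_rot: [-3.141, -0.0, 1.639]
contact_force: [0.2, -0.5, -1.6]
opening: 0.0357
   t 19.32 tq [-0.048  0.062 -0.004] yaw 1.639 q6 -0.536 e6 0.0 F [ 0.2 -0.5 -1.6]
time: 19.58
tool_pos: [0.5439, -0.189, 0.048]
tool_rot: [-3.141, -0.0, 1.639]
contact_force: [0.7, -0.1, -0.9]
opening: 0.0357
   t 19.57 tq [-0.063  0.088 -0.043] yaw 1.639 q6 -0.536 e6 0.0 F [ 0.7 -0.1 -0.9]
196 [[54, 74, 122], [54, 74, 121]]
198 [[54, 74, 123], [54, 75, 121]]
200 [[53, 74, 123], [53, 73, 121]]
202 [[52, 73, 123], [53, 73, 121]]
204 [[53, 74, 124], [53, 74, 123]]
206 [[53, 75, 127], [53, 76, 127]]
208 [[53, 77, 127], [54, 77, 127]]
210 [[52, 76, 126], [52, 76, 125]]
212 [[50, 73, 124], [50, 73, 123]]
214 [[50, 73, 123], [51, 73, 124]]
216 [[51, 75, 125], [52, 76, 126]]
218 [[39, 71, 124], [53, 78, 132]]
220 [[183, 192, 194], [173, 183, 187]]
222 [[183, 192, 195], [181, 190, 193]]
224 [[184, 193, 195], [185, 194, 197]]
226 [[184, 193, 196], [183, 191, 194]]
228 [[109, 143, 178], [222, 229, 230]]
230 [[31, 62, 111], [38, 69, 117]]
232 [[33, 78, 142], [31, 67, 121]]
234 [[36, 91, 169], [37, 90, 169]]
236 [[36, 90, 166], [67, 141, 221]]
238 [[37, 89, 164], [77, 155, 232]]
240 [[51, 120, 206], [70, 147, 226]]
242 [[49, 119, 205], [64, 138, 220]]
244 [[47, 118, 203], [36, 38, 48]]
246 [[34, 45, 68], [35, 35, 42]]
248 [[33, 34, 41], [36, 36, 42]]
250 [[32, 33, 39], [35, 35, 41]]
252 [[32, 33, 40], [35, 35, 41]]
254 [[31, 32, 39], [42, 40, 46]]
256 [[31, 32, 38], [37, 36, 42]]
258 [[35, 35, 40], [38, 37, 43]]
260 [[35, 36, 41], [56, 53, 57]]
```

The cap face size in the picture puts the cap top ~30 mm above the TCP, so the base is still ~6 mm above the floor. Continuing in small steps.

```bash
python3 -m inch '[[[0,0,1.5,0],[0,0,0,0]]]' && python3 t.py
python3 -m inch '[[[0,0,1.5,0],[0,0,0,0]]]' && python3 t.py
python3 -m inch '[[[0,0,1,0],[0,0,0,0]]]' && python3 t.py
```

```text
time: 19.88
tool_pos: [0.5439, -0.1889, 0.0465]
tool_rot: [-3.141, -0.0, 1.639]
contact_force: [0.2, -0.4, -1.2]
opening: 0.0357
   t 19.88 tq [-0.086  0.038 -0.018] yaw 1.639 q6 -0.536 e6 0.0 F [ 0.2 -0.4 -1.2]
time: 20.12
tool_pos: [0.5442, -0.1895, 0.0457]
tool_rot: [3.141, 0.001, 1.639]
contact_force: [-2.0, -2.1, 3.5]
opening: 0.0359
   t 20.12 tq [-0.331  0.285  0.035] yaw 1.639 q6 -0.536 e6 0.01 F [-2.  -2.1  3.5]
time: 20.38
tool_pos: [0.5443, -0.19, 0.0452]
tool_rot: [3.14, 0.002, 1.639]
contact_force: [-3.9, -4.1, 7.3]
opening: 0.0358
   t 20.38 tq [-0.675  0.576 -0.003] yaw 1.639 q6 -0.536 e6 0.018 F [-3.9 -4.1  7.3]
```

Floor contact at TCP z=0.0457 with light force. Release, let it settle, and lift clear, keeping the opening small.

```bash
python3 -m inch '[[[0,0,-0.5,0],[0,0,0,0],[0,0,0,0],[0,0,0,0]]]' 0 3 && python3 t.py
python3 -m inch '[[[0,0,-10,0],[0,0,-30,0],[0,0,-50,0],[0,0,-50,0],[40,0,0,0],[40,0,0,0],[0,0,0,0]]]' -0.1 && python3 t.py
python3 - <<'E'
from h import *
T=toolT();c=read_camera('wrist');e,R=campose('wrist',c,T);cv2.imwrite('pics/w7.png',c['img'])
for cam,C,E,RR in [('wrist',c,e,R)]:
  for l,z in [('bay_near',.006),('bay_far',.006),('ink_box',0),('bottle_1',.006),('cap_1_top',.072)]:
    print(l,[(np.round(x['at'],1).tolist(),round(x['conf'],2),np.round(atz(E,ray(C,RR,x['at']),z)[:2],3).tolist()) for x in place_of(cam,l)[:6]])
g=c['img']; hsv=cv2.cvtColor(g,cv2.COLOR_BGR2HSV)
# grey cap-top face blob
m=((g.max(2).astype(int)-g.min(2)<25)&(g.max(2)>110)&(g.max(2)<200)).astype(np.uint8)[:262]
n,l,s,ce=cv2.connectedComponentsWithStats(m)
for i in range(1,n):
    if s[i,4]>150: print(s[i],ce[i].round(1),atz(e,ray(c,R,(ce[i][1],ce[i][0])),.072).round(4))
E
```

```text
time: 20.88
tool_pos: [0.5439, -0.1888, 0.0444]
tool_rot: [-3.141, -0.0, 1.639]
contact_force: [0.4, 0.0, -0.3]
opening: 0.0462
   t 20.88 tq [-0.057  0.043 -0.017] yaw 1.639 q6 -0.536 e6 -0.0 F [ 0.4  0.  -0.3]
time: 21.75
tool_pos: [0.5383, -0.1069, 0.1856]
tool_rot: [3.141, -0.0, 1.642]
contact_force: [-0.2, -0.4, 0.5]
opening: 0.0504
   t 21.75 tq [-0.101  0.068 -0.026] yaw 1.642 q6 -0.407 e6 0.302 F [-0.2 -0.4  0.5]
bay_near [([258.8, 208.2], 0.68, [0.462, -0.189])]
bay_far [([262.9, 275.4], 0.69, [0.544, -0.188])]
ink_box [([258.6, 241.5], 0.87, [0.502, -0.189]), ([11.1, 377.4], 0.21, [0.626, 0.088])]
bottle_1 [([34.8, 391.3], 0.84, [0.641, 0.067]), ([266.7, 276.1], 0.69, [0.545, -0.193])]
cap_1_top [([292.6, 275.8], 0.71, [0.544, -0.19])]
[ 360    0   38   34 1051] [377.6  14.9] [0.6067 0.0613 0.072 ]
[264 250  29   9 206] [277.9 253.9] [ 0.5435 -0.1472  0.072 ]
```

Bottle 1 stands in the far bay: base at (0.545,-0.193), cap top at (0.544,-0.190), so it is vertical. On to the right bottle, positioned above it with a numeric check of the cap.

```bash
python3 -m inch '[[[40,20.3,0,0],[40,20.3,0,0],[40,20.3,0,0],[39.6,20.3,0,0],[0,0,0,-0.171],[0,0,0,-0.171],[0,0,0,-0.171],[0,0,0,-0.171],[0,0,0,-0.171],[0,0,0,-0.171]]]' -0.22 12
python3 -m inch '[[[0,0,0,-0.172],[0,0,0,-0.172],[0,0,0,-0.172],[0,0,0,-0.172],[0,0,0,-0.172],[0,0,0,-0.172],[0,0,0,0]]]'
python3 - <<'E'
from h import *
T=toolT();c=read_camera('wrist');e,R=campose('wrist',c,T);cv2.imwrite('pics/w8.png',c['img'])
n=Ro.from_euler('z',.107).as_matrix()@[-.469,0,.883]
print('pred',proj(c,e,R,np.array([.6333,.0599,.0322])+.066*n))
g=c['img']; m=((g.max(2).astype(int)-g.min(2)<25)&(g.max(2)>100)&(g.max(2)<200)).astype(np.uint8)[:300]
n_,l,s,ce=cv2.connectedComponentsWithStats(m)
for i in range(1,n_):
    if s[i,4]>250: print(s[i],ce[i].round(1),atz(e,ray(c,R,(ce[i][1],ce[i][0])),.0905).round(4))
for l,z in [('cap_1_top',.0905),('bottle_1',.0322)]:
    print(l,[(np.round(x['at'],1).tolist(),round(x['conf'],2),np.round(atz(e,ray(c,R,x['at']),z)[:2],4).tolist()) for x in place_of('wrist',l)[:4]])
E
```

```text
time: 23.3
tool_pos: [0.6089, 0.0547, 0.1843]
tool_rot: [-3.141, -0.0, 2.669]
contact_force: [0.5, 0.3, -0.1]
opening: 0.0558
time: 24.18
tool_pos: [0.6088, 0.0548, 0.1844]
tool_rot: [3.141, -0.0, -2.589]
contact_force: [0.2, -0.5, -0.6]
opening: 0.0563
pred [214.63422405 282.46658251]
[ 96   1  25  41 522] [108.2  21.5] [ 0.5441 -0.1308  0.0905]
[268 198  30  31 745] [282.5 213.2] [0.6014 0.0559 0.0905]
[   0  264   48   36 1076] [ 24.6 283.1] [ 0.7885 -0.1157  0.0905]
cap_1_top [([212.1, 442.7], 0.93, [0.5274, 0.1738]), ([71.3, 444.1], 0.72, [0.4407, 0.1011]), ([258.5, 335.5], 0.64, [0.6124, 0.1194])]
bottle_1 [([117.7, 391.0], 0.9, [0.4775, 0.1045]), ([223.0, 271.4], 0.7, [0.6309, 0.0616]), ([166.5, 485.8], 0.64, [0.463, 0.2174]), ([341.7, 344.4], 0.57, [0.7149, 0.2181])]
```

The measured cap face (213.2, 282.5) matches the prediction (214.6, 282.5). Descend, grip and feel.

```bash
python3 -m inch '[[[0,3.2,35,0],[0,0,40,0],[0,0,24,0],[0,0,10,0],[0,0,0,0]]]' -0.22 && python3 t.py
python3 -m inch '[[[0,0,0,0],[0,0,0,0],[0,0,0,0],[0,0,0,0],[0,0,0,0],[0,0,0,0]]]' 1 15 && python3 t.py
python3 -m inch '[[[0,0,0,0.1]]]' && python3 t.py
python3 -m inch '[[[0,0,0,0.1]]]' && python3 t.py
python3 -m inch '[[[0,0,0,0.1]]]' && python3 t.py
python3 -m inch '[[[0,0,0,0.1]]]' && python3 t.py
```

```text
time: 24.95
tool_pos: [0.6071, 0.0579, 0.0757]
tool_rot: [-3.141, -0.0, -2.588]
contact_force: [0.0, -1.4, -0.5]
opening: 0.0559
   t 24.95 tq [-0.151  0.041 -0.02 ] yaw -2.588 q6 -2.155 e6 -0.034 F [ 0.  -1.4 -0.5]
time: 25.7
tool_pos: [0.6079, 0.0562, 0.0767]
tool_rot: [-3.138, 0.001, -2.588]
contact_force: [0.2, -8.4, 0.6]
opening: 0.0471
   t 25.7 tq [-1.487  0.027 -0.218] yaw -2.588 q6 -2.155 e6 -0.223 F [ 0.2 -8.4  0.6]
time: 25.82
tool_pos: [0.6076, 0.0572, 0.0767]
tool_rot: [-3.14, 0.001, -2.69]
contact_force: [-2.3, -3.1, 3.9]
opening: 0.0455
   t 25.82 tq [-0.607  0.465  0.01 ] yaw -2.69 q6 -2.053 e6 -1.421 F [-2.3 -3.1  3.9]
time: 25.95
tool_pos: [0.6075, 0.0578, 0.0767]
tool_rot: [-3.141, 0.001, -2.79]
contact_force: [0.1, -0.4, -0.6]
opening: 0.0384
   t 25.95 tq [-0.125 -0.006  0.021] yaw -2.79 q6 -1.952 e6 -1.098 F [ 0.1 -0.4 -0.6]
time: 26.08
tool_pos: [0.6086, 0.058, 0.0772]
tool_rot: [-3.14, 0.004, -2.89]
contact_force: [3.1, -2.5, 1.1]
opening: 0.0361
   t 26.07 tq [-0.409 -0.551  0.202] yaw -2.89 q6 -1.852 e6 -0.812 F [ 3.1 -2.5  1.1]
time: 26.2
tool_pos: [0.609, 0.0577, 0.0774]
tool_rot: [-3.14, 0.005, -2.99]
contact_force: [1.7, -3.7, 1.6]
opening: 0.0355
   t 26.2 tq [-0.659 -0.413  0.285] yaw -2.99 q6 -1.752 e6 -0.828 F [ 1.7 -3.7  1.6]
```

```bash
python3 -m inch '[[[0,0,0,0.1]]]' && python3 t.py
python3 -m inch '[[[0,0,0,0.1]]]' && python3 t.py
python3 -m inch '[[[0,0,0,0.1]]]' && python3 t.py
python3 -m inch '[[[0,0,0,0.1]]]' && python3 t.py
```

```text
time: 26.32
tool_pos: [0.609, 0.0575, 0.0774]
tool_rot: [-3.14, 0.005, -3.089]
contact_force: [3.6, -3.3, 1.7]
opening: 0.0354
   t 26.32 tq [-0.605 -0.503  0.361] yaw -3.089 q6 -1.653 e6 -0.659 F [ 3.6 -3.3  1.7]
time: 26.45
tool_pos: [0.6087, 0.0576, 0.0773]
tool_rot: [-3.141, 0.004, 3.094]
contact_force: [1.3, -2.9, 2.7]
opening: 0.0353
   t 26.45 tq [-0.396 -0.164  0.398] yaw 3.094 q6 -1.553 e6 -0.698 F [ 1.3 -2.9  2.7]
time: 26.58
tool_pos: [0.6082, 0.058, 0.0773]
tool_rot: [3.141, 0.003, 2.994]
contact_force: [0.3, -1.6, 3.8]
opening: 0.036
   t 26.57 tq [-0.039  0.063  0.429] yaw 2.994 q6 -1.453 e6 -0.637 F [ 0.3 -1.6  3.8]
time: 26.7
tool_pos: [0.608, 0.0583, 0.0773]
tool_rot: [3.141, 0.003, 2.894]
contact_force: [0.6, -0.3, 4.0]
opening: 0.0364
   t 26.7 tq [0.075 0.118 0.472] yaw 2.894 q6 -1.353 e6 -0.594 F [ 0.6 -0.3  4. ]
```

Torque stays at 0.28–0.47 N m for the whole 0.5 rad turn, with pads slipping, so this cap is at its stop. I'll re-grip 3 mm higher for a short confirming stroke that ends aligned with the stand.

```bash
python3 -m inch '[[[0,0,0,0],[0,0,0,0],[0,0,-3,0],[0,0,0,-0.16],[0,0,0,-0.16],[0,0,0,-0.16],[0,0,0,-0.17],[0,0,0,0]]]' -0.22 && python3 t.py
python3 -m inch '[[[0,0,0,0],[0,0,0,0],[0,0,0,0],[0,0,0,0],[0,0,0,0],[0,0,0,0]]]' 1 20 && python3 t.py
python3 -m inch '[[[0,0,0,0.08]]]' && python3 t.py
python3 -m inch '[[[0,0,0,0.08]]]' && python3 t.py
python3 -m inch '[[[0,0,0,0.08]]]' && python3 t.py
python3 -m inch '[[[0,0,0,0.08]]]' && python3 t.py
```

```text
time: 27.7
tool_pos: [0.607, 0.0584, 0.0787]
tool_rot: [3.141, 0.0, -2.737]
contact_force: [-0.3, 0.7, 0.1]
opening: 0.0564
   t 27.7 tq [0.109 0.02  0.022] yaw -2.737 q6 -2.005 e6 -0.984 F [-0.3  0.7  0.1]
time: 28.45
tool_pos: [0.6071, 0.0582, 0.0787]
tool_rot: [-3.141, 0.0, -2.737]
contact_force: [0.2, -1.2, 0.5]
opening: 0.0362
   t 28.45 tq [-0.081 -0.095 -0.028] yaw -2.737 q6 -2.006 e6 -0.047 F [ 0.2 -1.2  0.5]
time: 28.58
tool_pos: [0.6076, 0.0581, 0.079]
tool_rot: [-3.141, 0.002, -2.818]
contact_force: [2.2, -3.8, 3.1]
opening: 0.036
   t 28.57 tq [-0.673 -0.436 -0.006] yaw -2.818 q6 -1.925 e6 -0.985 F [ 2.2 -3.8  3.1]
time: 28.7
tool_pos: [0.6082, 0.0576, 0.0794]
tool_rot: [-3.14, 0.003, -2.898]
contact_force: [2.0, -1.7, 2.6]
opening: 0.0356
   t 28.7 tq [-0.587 -0.514  0.376] yaw -2.898 q6 -1.844 e6 -0.592 F [ 2.  -1.7  2.6]
time: 28.82
tool_pos: [0.6085, 0.0574, 0.0795]
tool_rot: [-3.139, 0.003, -2.978]
contact_force: [3.1, -3.3, 0.6]
opening: 0.0354
   t 28.82 tq [-0.756 -0.707  0.408] yaw -2.978 q6 -1.764 e6 -0.481 F [ 3.1 -3.3  0.6]
time: 28.95
tool_pos: [0.6085, 0.0573, 0.0795]
tool_rot: [-3.14, 0.004, -3.058]
contact_force: [3.4, -4.2, 1.9]
opening: 0.0353
   t 28.95 tq [-0.749 -0.652  0.509] yaw -3.058 q6 -1.684 e6 -0.354 F [ 3.4 -4.2  1.9]
```

The confirming stroke at 20 N also saturates (0.38–0.51 N m), so cap right is tight. Relax, draw out along the axis, carry to above the near bay and turn the jaws along the box.

```bash
python3 -m inch '[[[0,0,0,-0.02],[4.2,0,-7.9,0],[4.2,0,-7.9,0],[4.2,0,-7.9,0],[4.2,0,-7.9,0],[4.2,0,-7.9,0],[4.2,0,-7.9,0],[0,0,-15,0],[0,0,-15,0],[0,0,0,0]]]' && python3 t.py
python3 -m inch '[[[28.2,-43,0,0],[28.2,-43,0,0],[28.2,-43,0,0],[28.2,-43,0,0],[28.2,-43,0,0],[0,0,0,0]]]'
python3 -m inch '[[[0,0,0,0.1605],[0,0,0,0.1605],[0,0,0,0.1605],[0,0,0,0.1605],[0,0,0,0.1605],[0,0,0,0.1605],[0,0,0,0.1605],[0,0,0,0.1605],[0,0,0,0.1605],[0,0,0,0.1605]]]' && python3 -m inch '[[[0,0,0,0]]]' && python3 t.py
python3 - <<'E'
from h import *
T=toolT();c=read_camera('wrist');e,R=campose('wrist',c,T);cv2.imwrite('pics/w9.png',c['img'])
for l,z in [('bay_near',.006),('ink_box',0),('bottle_1',.06)]:
    print(l,[(np.round(x['at'],1).tolist(),round(x['conf'],2),np.round(atz(e,ray(c,R,x['at']),z)[:2],3).tolist()) for x in place_of('wrist',l)[:6]])
E
```

```text
time: 30.2
tool_pos: [0.583, 0.0556, 0.1579]
tool_rot: [-3.141, 0.004, -3.036]
contact_force: [-1.2, -0.0, -1.2]
opening: 0.0352
   t 30.2 tq [ 0.02   0.018 -0.017] yaw -3.036 q6 -1.712 e6 0.0 F [-1.2 -0.  -1.2]
time: 30.95
tool_pos: [0.4629, -0.1757, 0.1558]
tool_rot: [-3.141, -0.001, -3.041]
contact_force: [0.6, 0.8, -1.8]
opening: 0.0351
time: 32.2
tool_pos: [0.4647, -0.1719, 0.1557]
tool_rot: [-3.141, -0.001, 1.637]
contact_force: [-0.3, -0.0, -1.1]
opening: 0.0356
time: 32.33
tool_pos: [0.4646, -0.1721, 0.1558]
tool_rot: [-3.141, -0.0, 1.644]
contact_force: [-0.6, -0.4, -2.6]
opening: 0.0353
   t 32.33 tq [-0.08   0.064  0.01 ] yaw 1.644 q6 -0.583 e6 0.927 F [-0.6 -0.4 -2.6]
bay_near [([219.2, 273.5], 0.8, [0.463, -0.189])]
ink_box [([274.1, 277.1], 0.75, [0.472, -0.256]), ([219.6, 310.6], 0.7, [0.504, -0.188])]
bottle_1 [([274.7, 275.6], 0.69, [0.469, -0.226]), ([220.4, 270.6], 0.59, [0.46, -0.173]), ([228.5, 346.5], 0.58, [0.528, -0.176])]
```

Held and aligned above the near bay (bay measured at (0.463,-0.189)). I'll lower to 8 mm above the floor this time to avoid wedging, lighten the grip to 4 N, and push in small monitored steps.

```bash
python3 -m inch '[[[-1,0,35,0],[0,0,35,0],[0,0,8,0],[0,0,5,0],[0,0,0,0]]]' && python3 t.py
python3 -m inch '[[[-2,0,0,0],[-2,0,0,0],[0,0,0,0]]]' 1 4 && python3 t.py
python3 -m inch '[[[-3,0,0,0],[0,0,0,0]]]' && python3 t.py
```

```text
time: 33.15
tool_pos: [0.4649, -0.1742, 0.0738]
tool_rot: [3.14, 0.001, 1.642]
contact_force: [0.8, -0.0, -1.4]
opening: 0.0348
   t 33.15 tq [-0.098  0.034 -0.005] yaw 1.642 q6 -0.585 e6 -0.005 F [ 0.8 -0.  -1.4]
time: 33.52
tool_pos: [0.4648, -0.1783, 0.0734]
tool_rot: [3.141, 0.0, 1.642]
contact_force: [-0.2, -0.3, -1.1]
opening: 0.036
   t 33.52 tq [-0.114  0.031 -0.001] yaw 1.642 q6 -0.591 e6 -0.021 F [-0.2 -0.3 -1.1]
time: 33.78
tool_pos: [0.4649, -0.1812, 0.073]
tool_rot: [3.141, 0.0, 1.642]
contact_force: [0.1, 0.1, -1.7]
opening: 0.0357
   t 33.77 tq [-0.107  0.068 -0.011] yaw 1.642 q6 -0.596 e6 -0.028 F [ 0.1  0.1 -1.7]
```

```bash
python3 -m inch '[[[-3,0,0,0],[0,0,0,0]]]' && python3 t.py
python3 -m inch '[[[-3,0,0,0],[0,0,0,0]]]' && python3 t.py
python3 -m inch '[[[-3,0,0,0],[0,0,0,0]]]' && python3 t.py
```

```text
time: 34.02
tool_pos: [0.4651, -0.1842, 0.073]
tool_rot: [3.142, -0.0, 1.642]
contact_force: [-0.7, 0.1, -1.3]
opening: 0.0355
   t 34.02 tq [-0.076  0.053  0.017] yaw 1.642 q6 -0.601 e6 -0.028 F [-0.7  0.1 -1.3]
time: 34.28
tool_pos: [0.4653, -0.1872, 0.073]
tool_rot: [3.141, 0.0, 1.642]
contact_force: [-0.2, -0.2, -1.8]
opening: 0.0359
   t 34.27 tq [-0.11   0.074 -0.026] yaw 1.642 q6 -0.606 e6 -0.027 F [-0.2 -0.2 -1.8]
time: 34.52
tool_pos: [0.4655, -0.1901, 0.073]
tool_rot: [3.142, -0.0, 1.642]
contact_force: [0.1, -0.6, -2.0]
opening: 0.0357
   t 34.52 tq [-0.054  0.04   0.018] yaw 1.642 q6 -0.611 e6 -0.026 F [ 0.1 -0.6 -2. ]
```

No wall force at all, so it may be swinging freely at 4 N. I'll check the tilt from wrist image row profiles.

Run:
```python
from h import *
T=toolT();c=read_camera('wrist');e,R=campose('wrist',c,T);g=c['img'].astype(int);cv2.imwrite('pics/w10.png',c['img'])
for r in range(190,266,2): print(r,[g[r,k].tolist() for k in (246,262,275)])
a=T[:3,3]; ty=T[:3,1]; tx=T[:3,0]; up=-T[:3,2]; piv=a+.010*up
for th in (-14,-7,0,7,14,21,28):
    t=np.radians(th); n=np.cos(t)*up+np.sin(t)*tx; e1=-np.cos(t)*tx+np.sin(t)*up
    B=piv-.060*n; f=lambda h,i,j: proj(c,e,R,B+h*n+.022*(i*e1+j*ty)).round(0).astype(int).tolist()
    print(th,'top',proj(c,e,R,B+.066*n).round(0),'bottom',f(0,-1,-1),'upper',f(.038,-1,-1),f(.038,-1,1))
```

```text
190 [[51, 60, 91], [50, 60, 93], [49, 59, 94]]
192 [[55, 71, 116], [55, 71, 118], [53, 72, 117]]
194 [[55, 71, 116], [55, 71, 118], [53, 72, 117]]
196 [[54, 71, 116], [53, 71, 117], [53, 72, 118]]
198 [[54, 70, 116], [53, 70, 118], [52, 72, 118]]
200 [[53, 71, 116], [52, 70, 117], [52, 72, 119]]
202 [[52, 70, 117], [52, 71, 119], [51, 71, 119]]
204 [[53, 71, 119], [53, 72, 120], [52, 73, 122]]
206 [[53, 73, 120], [52, 72, 120], [51, 73, 123]]
208 [[50, 70, 116], [50, 70, 117], [50, 71, 119]]
210 [[51, 71, 119], [50, 71, 120], [50, 72, 121]]
212 [[53, 73, 123], [52, 75, 126], [51, 76, 126]]
214 [[53, 75, 123], [52, 75, 125], [51, 76, 127]]
216 [[52, 75, 122], [51, 75, 124], [51, 75, 125]]
218 [[53, 76, 125], [51, 75, 125], [51, 75, 126]]
220 [[53, 76, 125], [51, 75, 125], [51, 75, 127]]
222 [[53, 77, 127], [143, 150, 153], [94, 111, 142]]
224 [[44, 67, 113], [106, 132, 161], [144, 152, 154]]
226 [[41, 91, 165], [36, 83, 151], [52, 77, 120]]
228 [[44, 95, 166], [43, 99, 173], [38, 91, 166]]
230 [[46, 99, 170], [55, 113, 190], [45, 113, 197]]
232 [[47, 101, 173], [57, 118, 194], [60, 13
[... 590 characters left out ...]
 [173, 167, 167], [173, 167, 167]]
258 [[36, 35, 38], [173, 165, 166], [173, 165, 165]]
260 [[47, 44, 48], [173, 165, 165], [173, 165, 165]]
262 [[51, 48, 50], [173, 165, 165], [173, 166, 166]]
264 [[52, 49, 51], [173, 166, 166], [173, 165, 166]]
-14 top [286. 275.] bottom [192, 243] upper [222, 236] [222, 314]
-7 top [285. 275.] bottom [201, 244] upper [224, 237] [224, 313]
0 top [284. 275.] bottom [209, 244] upper [227, 238] [227, 312]
7 top [283. 275.] bottom [219, 245] upper [230, 238] [230, 312]
14 top [281. 275.] bottom [228, 245] upper [234, 239] [234, 311]
21 top [280. 275.] bottom [238, 246] upper [238, 240] [238, 311]
28 top [279. 275.] bottom [248, 246] upper [242, 240] [242, 310]
```

The tilt is down to roughly 15° (label sliver 3 px), with negligible force. Keep pushing.

```bash
python3 -m inch '[[[-3,0,0,0],[-3,0,0,0],[0,0,0,0]]]' && python3 t.py
python3 -m inch '[[[-3,0,0,0],[0,0,0,0]]]' && python3 t.py
python3 -m inch '[[[-3,0,0,0],[0,0,0,0]]]' && python3 t.py
cat > p.py <<'E'
from h import *
c=read_camera('wrist');g=c['img'].astype(int);cv2.imwrite('pics/w%d.png'%int(observe()['time']*10),c['img'])
for k in (262,275,285):
    col=g[:,k]; lab=[r for r in range(180,245) if col[r].min()>130 and col[r].max()-col[r].min()<40]
    gl=[r for r in range(180,262) if col[r,2]>140 and col[r,2]-col[r,0]>90]
    print(k,'label',(lab[0],lab[-1]) if lab else None,'glass',(gl[0],gl[-1]) if gl else None)
E
python3 p.py
```

```text
time: 34.95
tool_pos: [0.466, -0.1962, 0.073]
tool_rot: [3.141, 0.0, 1.641]
contact_force: [-0.0, 1.1, -0.8]
opening: 0.0357
   t 34.95 tq [-0.075  0.026  0.034] yaw 1.641 q6 -0.621 e6 -0.025 F [-0.   1.1 -0.8]
time: 35.2
tool_pos: [0.4661, -0.1991, 0.073]
tool_rot: [3.142, -0.0, 1.642]
contact_force: [0.6, 0.6, -2.1]
opening: 0.0359
   t 35.2 tq [-0.028  0.074 -0.021] yaw 1.642 q6 -0.626 e6 -0.023 F [ 0.6  0.6 -2.1]
time: 35.45
tool_pos: [0.4664, -0.2021, 0.073]
tool_rot: [3.141, 0.0, 1.642]
contact_force: [-0.4, 0.0, -2.2]
opening: 0.0359
   t 35.45 tq [-0.032  0.036 -0.019] yaw 1.642 q6 -0.631 e6 -0.022 F [-0.4  0.  -2.2]
262 label (206, 214) glass (219, 232)
275 label (207, 215) glass (220, 230)
285 label (208, 216) glass (221, 231)
```

```bash
python3 -m inch '[[[-3,0,0,0],[0,0,0,0]]]' && python3 t.py && python3 p.py
python3 -m inch '[[[4,0,0,0],[4,0,0,0],[4,0,4,0],[0,0,0,0]]]' && python3 t.py
python3 -m inch '[[[0,0,4,0],[0,0,0,0]]]' && python3 t.py
python3 -m inch '[[[0,0,3,0],[0,0,0,0]]]' && python3 t.py
```

```text
time: 35.75
tool_pos: [0.4666, -0.2051, 0.073]
tool_rot: [3.141, -0.0, 1.642]
contact_force: [-0.2, -0.1, -1.0]
opening: 0.0355
   t 35.75 tq [ 0.    -0.    -0.012] yaw 1.642 q6 -0.636 e6 -0.017 F [-0.2 -0.1 -1. ]
262 label (202, 212) glass (217, 231)
275 label (203, 213) glass (218, 229)
285 label (204, 214) glass (219, 230)
time: 36.3
tool_pos: [0.4654, -0.1923, 0.0686]
tool_rot: [-3.141, -0.001, 1.642]
contact_force: [0.1, 0.5, -1.4]
opening: 0.036
   t 36.3 tq [-0.077  0.017 -0.001] yaw 1.642 q6 -0.616 e6 0.039 F [ 0.1  0.5 -1.4]
time: 36.55
tool_pos: [0.4655, -0.1929, 0.0646]
tool_rot: [-3.141, -0.0, 1.642]
contact_force: [-0.8, -0.9, -1.2]
opening: 0.0357
   t 36.55 tq [-0.089  0.065  0.018] yaw 1.642 q6 -0.616 e6 0.0 F [-0.8 -0.9 -1.2]
time: 36.8
tool_pos: [0.4656, -0.1929, 0.0618]
tool_rot: [-3.141, -0.0, 1.642]
contact_force: [-1.0, -0.8, -2.2]
opening: 0.0358
   t 36.8 tq [-0.062  0.042 -0.027] yaw 1.642 q6 -0.616 e6 0.0 F [-1.  -0.8 -2.2]
```

Still hanging free at the bay centre. Lower in 2 mm steps until contact.

```bash
for i in 1; do python3 -m inch '[[[0,0,2,0],[0,0,0,0]]]' && python3 t.py; done
python3 -m inch '[[[0,0,2,0],[0,0,0,0]]]' && python3 t.py
python3 -m inch '[[[0,0,1.5,0],[0,0,0,0]]]' && python3 t.py
python3 -m inch '[[[0,0,1.5,0],[0,0,0,0]]]' && python3 t.py
```

```text
time: 37.05
tool_pos: [0.4656, -0.1929, 0.0599]
tool_rot: [-3.141, -0.0, 1.642]
contact_force: [-0.3, -0.6, -1.1]
opening: 0.0353
   t 37.05 tq [-0.099 -0.026 -0.034] yaw 1.642 q6 -0.616 e6 0.0 F [-0.3 -0.6 -1.1]
time: 37.3
tool_pos: [0.4656, -0.1929, 0.0579]
tool_rot: [-3.141, -0.0, 1.642]
contact_force: [-0.5, 0.9, -1.3]
opening: 0.0359
   t 37.3 tq [-0.101  0.03  -0.005] yaw 1.642 q6 -0.616 e6 0.0 F [-0.5  0.9 -1.3]
time: 37.55
tool_pos: [0.466, -0.1929, 0.0567]
tool_rot: [3.141, 0.0, 1.642]
contact_force: [0.4, 1.0, 0.8]
opening: 0.0358
   t 37.55 tq [0.041 0.028 0.016] yaw 1.642 q6 -0.616 e6 0.001 F [0.4 1.  0.8]
time: 37.8
tool_pos: [0.4661, -0.1929, 0.0554]
tool_rot: [3.141, 0.0, 1.642]
contact_force: [1.0, 2.5, 5.0]
opening: 0.0362
   t 37.8 tq [ 0.318 -0.078 -0.006] yaw 1.642 q6 -0.616 e6 0.006 F [1.  2.5 5. ]
```

Floor contact at TCP z≈0.0565 as predicted, with only 5 N. Release, lift, back off and check.

```bash
python3 -m inch '[[[0,0,-1,0],[0,0,0,0],[0,0,0,0],[0,0,0,0]]]' 0 3 && python3 t.py
python3 -m inch '[[[0,0,-10,0],[0,0,-30,0],[0,0,-50,0],[0,0,-50,0],[55,0,-20,0],[60,0,-20,0],[0,0,0,0]]]' && python3 t.py
python3 - <<'E'
from h import *
T=toolT();c=read_camera('wrist');e,R=campose('wrist',c,T)
res=place_of('wrist','bottle_1'),place_of('wrist','cap_1_top')
for l,z,rr in [('bottle_1',.006,res[0]),('cap_1_top',.072,res[1])]:
    print(l,[(np.round(x['at'],1).tolist(),round(x['conf'],2),np.round(atz(e,ray(c,R,x['at']),z)[:2],3).tolist()) for x in rr[:6]])
s=read_camera('scene');es,Rs=campose('scene',s)
print('lid',[(x['at'],x['conf']) for x in boxes_of('scene','ink_box_lid')[:1]])
a=c['img'][130:290,170:370]; b=s['img'][205:290,185:285]
im=np.hstack([cv2.resize(a,(400,320),interpolation=cv2.INTER_CUBIC),cv2.resize(b,(376,320),interpolation=cv2.INTER_CUBIC)])
cv2.imwrite('pics/final.png',im); print(observe()['time'])
E
```

```text
time: 38.3
tool_pos: [0.4656, -0.1929, 0.0559]
tool_rot: [-3.141, -0.0, 1.642]
contact_force: [0.1, -0.7, 0.2]
opening: 0.0459
   t 38.3 tq [-0.065  0.042  0.027] yaw 1.642 q6 -0.616 e6 0.0 F [ 0.1 -0.7  0.2]
time: 39.17
tool_pos: [0.4578, -0.0759, 0.2382]
tool_rot: [3.138, 0.001, 1.646]
contact_force: [0.5, -1.5, 1.0]
opening: 0.046
   t 39.17 tq [-0.09   0.083 -0.034] yaw 1.646 q6 -0.406 e6 0.488 F [ 0.5 -1.5  1. ]
bottle_1 [([267.1, 277.0], 0.89, [0.469, -0.189]), ([25.1, 301.7], 0.73, [0.474, 0.114])]
cap_1_top [([11.3, 242.9], 0.63, [0.414, 0.102])]
lid [([265.0, 220.2], 0.9)]
39.425
```

View pics/final.png

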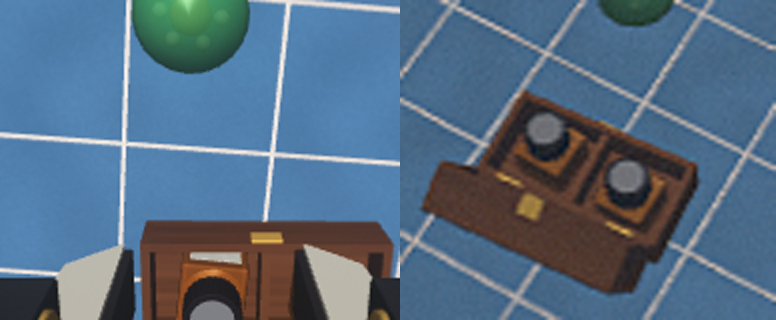

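The final picture shows both bottles standing in their own bays (caps at (128,547) and (180,627) in the scene crop) with the lid still open. One quick numeric check of the cap centres at the upright cap height, then hand in.

Run:
```python
from h import *
s=read_camera('scene');e,R=campose('scene',s)
t=read_camera('top');et,Rt=campose('top',t)
for rc in [(239.,224.1),(252.8,245.4)]: print(atz(e,ray(s,R,rc),.072).round(3))
for l,z in [('cap_1_top',.072),('bottle_1',.006)]: print(l,[np.round(atz(et,ray(t,Rt,x['at']),z)[:2],3).tolist() for x in place_of('top',l)[:7]])
o=observe();print(o['time'],np.round(o['contact_force'],1),np.abs(o['qvel']).max())
print(hand_in())
```

```text
[ 0.468 -0.185  0.072]
[ 0.547 -0.192  0.072]
cap_1_top [[0.405, 0.113], [0.52, 0.219], [0.763, 0.255], [0.647, 0.239], [0.544, -0.183], [0.527, 0.354]]
bottle_1 [[0.735, 0.224], [0.477, 0.104], [0.46, 0.225], [0.554, -0.192], [0.613, 0.3]]
39.625 [-0.  -0.8 -0.1] 0.006488471049550982
the job is handed in; nothing more can be done
None
```

Both ink bottles are in the box, one in each bay, upright, with both caps turned clockwise to the stop first. I handed the job in at 39.6 s of the 58 s allowed.

- **Caps:** In both, the turning torque rose until the pads slipped, and a second stroke confirmed it. That was 0.25–0.39 N m on the left cap and 0.28–0.51 N m on the right, against 0.04 N m for a free cap. I drew each bottle out along its axis only after that.
- **Standing bottles upright:** The tool cannot tilt, so I hinged each bottle upright between the jaws against the lid-side bay wall, then lowered it until it touched the floor. Touchdown was about 7–9 N for the first bottle and about 5 N for the second.
- **Last checks:** The last picture shows both bottles upright and the lid open. For the bottle in the far bay, cap and base positions agree within about 3 mm. The one in the near bay agrees within about 4 mm, using two different cameras. One top-view reading of the far bottle is about 1 cm out, which I put down to detector error. I did not separately measure the other things on the desk. The robot was touching nothing at hand-in.
- **What went less well:** While I straightened the first bottle it wedged in the bay. The wrist force briefly reached about 70 N (limit 120 N) before I eased it off. That load passed through the bottle, and I did not re-check its cap afterwards. I straightened the second bottle clear of the floor with almost no force.

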